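# Stand the test tiles in the kiln tray, all facing the same way

## Robot

A 6-joint arm with a two-finger parallel gripper is mounted at the origin on the work surface. World frame = base frame: x ahead of the robot, y to its left, z up, the work surface at z = 0. Lengths are in m, angles in rad, forces in N, time in s.
With the tool pointing down it reaches from about 0.25 to 0.8 m from the base axis. Payload 8.5 kg.
Tool frame: the origin (TCP) lies where the fingers leave the gripper's body, on its centre line; the fingertips stand 73 mm ahead of it and the grasp point (between the pads) lies bot.grasp_offset ahead of it (bot.grasp_offset is the distance from the TCP to the grasp point, in m); z points along the fingers, y is the line along which they close (so a half turn about z gives the same grasp; the last joint's range is limited). The gripper opens to 85 mm and grips with 20 to 120 N. Pads are 22 mm wide; open, the fingers measure 114 mm over their backs; the gripper's body (76 mm by 85 mm) begins 54 mm behind the grasp point. The pads swing forward as they close: fully open they stand 13 mm farther back than shut.
Start: joints at [-1.168, 0.238, -0.013, 1.319, 0, 1.571], TCP at [0.206, -0.483, 0.304] pointing down, gripper open.
Joint ranges: [-2.66, 2.66], [-1.03, 1.9], [-1.14, 1.46], [-1.82, 2.27], [-1.45, 1.34], [-3.14, 3.14]. Speed limits (rad/s): [2.22, 2.22, 2.79, 3.14, 3.14, 3.14].

## Interface

Orientations are given as a unit quaternion [x, y, z, w].
In Python, from workcell import bot gives the robot as it stands. The module is installed in compiled form; this text tells all that it offers.
- The arm moves only by the tool jog_arm, never from a script. Its argument "deltas" is a list of rows, each a list of 5 numbers: the opening, from 0 (shut) to 1 (fully open), then the shift along the tool's x, y, z in units of 40 mm (1.0 is 40 mm), then the turn about the tool's z in rad. In form: [[jaw, tx, ty, tz, roll], ...]. A call has exactly 8 rows; each row shifts and turns the commanded pose from where the row before left it, along the tool's axes as they then stand; what a row does not reach is not made up. A row lasts 1/10 s, in which the tool goes at most 50 mm and 8.59 degrees, less where a joint would pass 70% of its speed; a pose out of reach is approached as far as the arm can. A call is refused whole if a number of a shift passes 1 or a number of a turn 0.15, either way. A call with a gripper value outside its range is refused whole. The fingers move at their own pace and stop on an object; "squeeze" is the grip in N (left out, the last holds). Time passes only in rows, so rows that do not move let the fingers close, or fill a call up. It gives the time, the measured TCP pose, the force, the opening and the grip force at its end, in the units of the state.
- bot.state(): the state, without advancing time (a new reading comes with each control period).
- bot.get_image(name): name is "scene" or "top" or "wrist"; returns a dict with "pixels" (480x640x3 uint8, red, green, blue), "K" (3x3 intrinsics, pixels), "k1" (the pictures are not rectified: a ray, as slopes to the right and down, at radius r is drawn at 1 + k1 r^2 times it, then the intrinsics apply), "R" (3x3) and "t" (3): a world point X has camera coordinates R X + t; the wrist camera has in their place "T_tool_cam" (4x4, takes a point from camera to tool coordinates, whose origin is the TCP and whose axes are the flange's). Camera axes: x right, y down, z forward; pixel columns grow to the right and rows downward; lengths in m; the calibration is good to about 2 mm. A picture is of the moment at which its call begins: read the wrist's pose just before it. There is no depth.
- bot.sign_off(): hands the job in; it is judged then, once.
The state is a dict: "time": time; "q": joint angles; "joint_vel": joint speeds; "tau": joint torques, N m; "position": TCP position; "eef_rot": TCP orientation; "wrist_force": force on the tool from outside, world axes, zero at the start; "wrist_torque": the same for the moment, N m; "grip_width": finger opening in m; "gripper_force": force on a finger pad.
Only numpy, scipy, OpenCV 4.12 (cv2) and the standard library are available. Lean on these libraries where they do the work, as an engineer would, in place of code of your own. Each camera call takes 0.05 s, during which the arm holds its last target. There are 200 camera calls.

## Task

Load the tray for the kiln: lift the clay test tile off its hook, pick up the other one that lies on its back, and stand one in each of the two empty bays of the tray. Each must stand on its foot, near the middle of its bay, facing the same way as the tile already standing in the middle bay, and be pushed back so that its back is flat against the bay's backrest. The tiles chip, so set them down gently and never let them drop; leave the standing tile, the jar, the mug and the brush where they are.

Things in the scene. Friction and masses are not known exactly. Their poses are not given: they have to be found in the camera images.
- tile_a: L-shaped red-brown clay test tile, 90 tall, 56 wide: plate 10 thick, at its lower edge a foot 10 thick reaching 40 out from the back face; hole 22 across, centred 73 above the underside; 110 g. Origin: middle of the back face's lower edge; z up the plate, y across, foot points to -x (front). This one hangs upright by its hole on the hook, foot away from the post.
- tile_b: L-shaped red-brown clay test tile, 90 tall, 56 wide: plate 10 thick, at its lower edge a foot 10 thick reaching 40 out from the back face; hole 22 across, centred 73 above the underside; 110 g. Origin: middle of the back face's lower edge; z up the plate, y across, foot points to -x (front). This one lies on its back on the table, its foot standing up, its top end towards the robot.
- tile_c: L-shaped red-brown clay test tile, 90 tall, 56 wide: plate 10 thick, at its lower edge a foot 10 thick reaching 40 out from the back face; hole 22 across, centred 73 above the underside; 110 g. Origin: middle of the back face's lower edge; z up the plate, y across, foot points to -x (front). This one already stands in the tray's middle bay as all should.
- tile_a_foot (a point): the middle of the front lower edge of tile_a's foot, 40 mm in front (-x) of its origin; axes as the tile's
- tile_b_foot (a point): the middle of the front lower edge of tile_b's foot, 40 mm in front (-x) of its origin; axes as the tile's
- tray: fixed plywood tray: base 110 (x) by 290 (y), 12 thick, no rim; three upright backrests 40 wide, 8 thick, 55 tall above the base, front faces at x=+30, middles at y=-95, 0, +95; thin dark lines on the base part the bays. Origin: centre of its underside, z up; tiles face -x.
- bay_left (a point): the tray's left bay (y=+95 mm): on the base's upper face (z=12), at the front face and mid-width of the backrest; axes as the tray's. A well placed tile has its origin here and its axes along these
- bay_right (a point): the tray's right bay (y=-95 mm): on the base's upper face (z=12), at the front face and mid-width of the backrest; axes as the tray's. A well placed tile has its origin here and its axes along these
- stand: fixed: base 110 (x) by 90, 12 thick; post 12 across at x=+35, 133 tall; from it a level wire 5 thick, axis 130 above the table, runs to x=-37, then an upturned tip to x=-42, 8.5 higher than the wire. Tile_a's back is at about x=-10, underside 49 up; its hole leaves 17 of free lift: lift about 12 to clear the tip. Origin: centre of the underside, z up.
- hook (a point): on the wire's axis at the foot of the upturned tip; axes as the stand's
- jar: closed jar, 56 across, 75 tall, upright on the table; leave it. Origin: centre of its underside.
- mug: mug, 74 across, 85 tall, upright on the table; leave it. Origin: centre of its underside.
- brush: brush 160 long lying crosswise on the table between robot and tray; leave it. Lies along its x.
Mind the look-alikes: they are no part of the job. Leave any blue look-alike of the tile_a alone. Leave any turquoise look-alike of the tile_b alone.

How it is judged:
At the end, for the whole second after the job is handed in: tile_a and tile_b stand one in each outer bay, on the foot (3 mm, 0.06 rad), foot to the front like tile_c, back within 4 mm of the backrest, yaw within 0.12 rad, within 18 mm of the bay's middle, at rest; tile_c moved under 12 mm and stands; jar, mug, brush moved under 30 mm ((((x of tile_a in the frame of bay_left between -0.004 and 0.003 m and y of tile_a in the frame of bay_left between -0.018 and 0.018 m and z of tile_a in the frame of bay_left between -0.003 and 0.003 m and x of tile_a_foot in the frame of bay_left below -0.034 m and angle between the x axis of tile_a and the x axis of bay_left, either way round below 0.12 rad and angle between tile_a's own z axis and vertical below 0.06 rad and linear speed of tile_a below 0.02 m/s) and (x of tile_b in the frame of bay_right between -0.004 and 0.003 m and y of tile_b in the frame of bay_right between -0.018 and 0.018 m and z of tile_b in the frame of bay_right between -0.003 and 0.003 m and x of tile_b_foot in the frame of bay_right below -0.034 m and angle between the x axis of tile_b and the x axis of bay_right, either way round below 0.12 rad and angle between tile_b's own z axis and vertical below 0.06 rad and linear speed of tile_b below 0.02 m/s)) or ((x of tile_a in the frame of bay_right between -0.004 and 0.003 m and y of tile_a in the frame of bay_right between -0.018 and 0.018 m and z of tile_a in the frame of bay_right between -0.003 and 0.003 m and x of tile_a_foot in the frame of bay_right below -0.034 m and angle between the x axis of tile_a and the x axis of bay_right, either way round below 0.12 rad and angle between tile_a's own z axis and vertical below 0.06 rad and linear speed of tile_a below 0.02 m/s) and (x of tile_b in the frame of bay_left between -0.004 and 0.003 m and y of tile_b in the frame of bay_left between -0.018 and 0.018 m and z of tile_b in the frame of bay_left between -0.003 and 0.003 m and x of tile_b_foot in the frame of bay_left below -0.034 m and angle between the x axis of tile_b and the x axis of bay_left, either way round below 0.12 rad and angle between tile_b's own z axis and vertical below 0.06 rad and linear speed of tile_b below 0.02 m/s))) and distance of tile_c from where it was at the start of the episode below 0.012 m and angle between tile_c's own z axis and vertical below 0.06 rad and distance of each of jar, mug, brush from where it was at the start of the episode below 0.03 m); the robot touches nothing.
It fails at once if a tile is dropped or sent flying: it moves faster than 0.5 m/s while the fingers do not hold it ((linear speed of tile_a above 0.5 m/s and contact force between the fingers and tile_a below 0.2 N) or (linear speed of tile_b above 0.5 m/s and contact force between the fingers and tile_b below 0.2 N)).
It fails at once if the standing tile is pushed out of place (more than 12 mm) or over (distance of tile_c from where it was at the start of the episode above 0.012 m or angle between tile_c's own z axis and vertical above 0.3 rad).
It fails at once if the jar is knocked or moved away (distance of jar from where it was at the start of the episode above 0.03 m).
It fails at once if the mug is knocked or moved away (distance of mug from where it was at the start of the episode above 0.03 m).
It fails at once if the brush is knocked or moved away (distance of brush from where it was at the start of the episode above 0.03 m).
It also fails if it takes over 72 s, if anything falls off the work surface, if the arm or the gripper's body presses on something with over 40 N, if the wrist force passes 120 N, or if a joint passes its speed limit or range.

## Working session

There is one attempt and no reset: what is moved stays moved. The work goes in short steps, Python scripts to look and compute and a tool call to move; the robot and the scene stay as the last step left them, time stands still between calls to the robot, and variables do not carry over. Pictures are saved under pics/ and viewed, at most 10 in all, crops included, and the job is handed in when it is done.

Besides the shell and the picture viewer there is one more tool, called after "Call:" as a command line: name --pt "numbers of a row" for each row, then --argument value for the rest. jog_arm: Moves the arm, as the interface text tells. Its arguments: {"type":"object","properties":{"deltas":{"type":"array","items":{"type":"array","items":{"type":"number"}}},"squeeze":{"type":"number"}},"required":["deltas"]}

```bash
mkdir -p pics; python3 - <<'E'
from workcell import bot
import cv2,numpy as np
s=bot.state()
print({k:np.round(v,3).tolist() for k,v in s.items()}, bot.grasp_offset)
for n in("scene","top"):
    d=bot.get_image(n); cv2.imwrite(f"pics/{n}0.png",d["pixels"][:,:,::-1])
    print(n,d["K"].tolist(),d["k1"],np.round(-d["R"].T@d["t"],3),np.round(d["R"],3).tolist())
d=bot.get_image("wrist");print(d["T_tool_cam"],d["K"],d["k1"])
E
```

```text
{'time': 0.0, 'q': [-1.168, 0.239, -0.014, 1.319, -0.0, 1.571], 'joint_vel': [0.0, -0.002, 0.001, -0.0, -0.001, -0.0], 'tau': [0.001, -53.877, 34.644, 0.019, 0.0, 0.0], 'position': [0.206, -0.483, 0.303], 'eef_rot': [0.98, 0.2, -0.0, -0.001], 'wrist_force': [-0.022, -0.007, -0.404], 'wrist_torque': [0.019, 0.035, -0.045], 'gripper_force': 0.0, 'grip_width': 0.085} 0.0539
scene [[509.05500083757727, 0.0, 324.6520556015799], [0.0, 509.05500083757727, 238.71774421255165], [0.0, 0.0, 1.0]] -0.038798199670423424 [1.234 0.387 0.841] [[-0.478, 0.878, -0.018], [0.598, 0.311, -0.739], [-0.643, -0.364, -0.673]]
top [[617.6272967073996, 0.0, 314.4572420486422], [0.0, 617.6272967073996, 247.9485028520915], [0.0, 0.0, 1.0]] 0.01648860032365508 [ 0.375 -0.009  1.735] [[0.008, -1.0, -0.003], [-0.996, -0.007, -0.091], [0.091, 0.003, -0.996]]
[[-3.86922700e-04 -9.47173994e-01 -3.20719933e-01  8.14415506e-02]
 [ 9.99999415e-01 -4.24336874e-05 -1.08110022e-03  5.56898347e-04]
 [ 1.01038068e-03 -3.20720163e-01  9.47173456e-01 -6.97717664e-02]
 [ 0.00000000e+00  0.00000000e+00  0.00000000e+00  1.00000000e+00]] [[389.93831515   0.         319.45657767]
 [  0.         389.93831515 234.25905735]
 [  0.           0.           1.        ]] -0.017086875223555727
```

View pics/scene0.png

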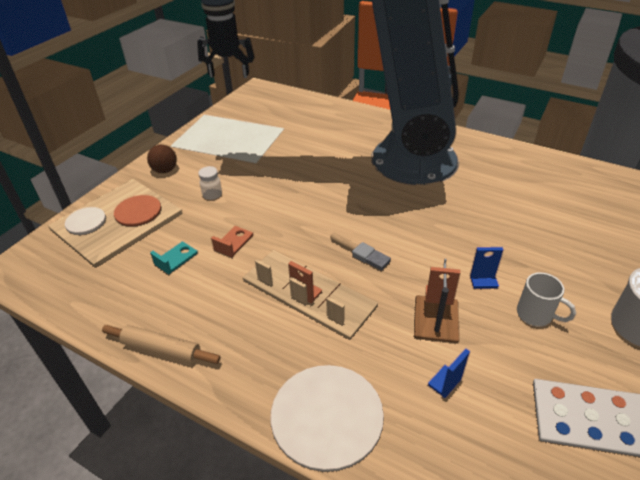

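View pics/top0.png

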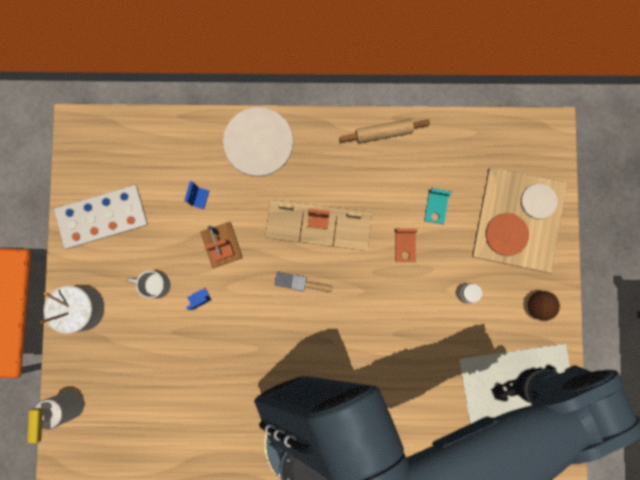

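The top view shows tile_b lying at (405,245), tile_c at (318,220) and tile_a on the stand at (222,245). Things that could be mistaken for the tiles:
- Turquoise look-alike of tile_b at (437,205).
- Blue look-alikes of tile_a at (197,195) and (200,298).
- Red disc at (508,234).

I choose the red-brown tiles at (405,245) and (222,245).

```bash
cat > h.py <<'E'
from workcell import bot
import cv2,numpy as np
from scipy.spatial.transform import Rotation as Ro
def grab(n):
    s=bot.state(); d=bot.get_image(n)
    if n=="wrist":
        T=np.eye(4);T[:3,:3]=Ro.from_quat(s["eef_rot"]).as_matrix();T[:3,3]=s["position"]
        M=T@d["T_tool_cam"]; d["R"]=M[:3,:3].T; d["t"]=-d["R"]@M[:3,3]
    return d
def cast(d,uv,z):
    uv=np.asarray(uv,float).reshape(-1,1,2)
    p=cv2.undistortPoints(uv,d["K"],np.array([d["k1"],0,0,0,0.]))[:,0]
    r=np.c_[p,np.ones(len(p))]@d["R"]; c=-d["R"].T@d["t"]
    return c+r*((z-c[2])/r[:,2])[:,None]
def proj(d,X):
    X=np.asarray(X,float).reshape(-1,3)
    return cv2.projectPoints(X,cv2.Rodrigues(d["R"])[0],np.asarray(d["t"],float),d["K"],np.array([d["k1"],0,0,0,0.]))[0][:,0]
def red(im):
    h=cv2.cvtColor(im,cv2.COLOR_RGB2HSV); return (((h[...,0]<10)|(h[...,0]>174))&(h[...,1]>130)&(h[...,2]>40)).astype(np.uint8)
def blobs(m,a=30):
    for c in cv2.findContours(m,cv2.RETR_EXTERNAL,cv2.CHAIN_APPROX_NONE)[0]:
        if cv2.contourArea(c)>a: yield c
E
python3 - <<'E'
from h import *
d=grab("top"); im=d["pixels"]
for c in blobs(red(im)[150:330,180:470]):
    c=c+[180,150]; b=cv2.boxPoints(cv2.minAreaRect(c.astype(np.float32))); print(cv2.contourArea(c),b.round(1).tolist(),cast(d,b,.010)[:,:2].round(3).tolist())
cv2.imwrite("pics/crop1.png",cv2.resize(im[170:310,180:460,::-1],None,fx=2.85,fy=2.85,interpolation=cv2.INTER_CUBIC))
E
```

```text
233.0 [[206.39999389648438, 245.39999389648438], [226.39999389648438, 237.39999389648438], [232.60000610351562, 253.0], [212.60000610351562, 261.0]] [[0.538, 0.3], [0.561, 0.244], [0.518, 0.226], [0.495, 0.282]]
337.0 [[396.0, 230.0], [414.0, 230.0], [414.0, 259.0], [396.0, 259.0]] [[0.586, -0.232], [0.586, -0.283], [0.505, -0.282], [0.504, -0.232]]
188.0 [[308.70001220703125, 225.39999389648438], [310.20001220703125, 209.5], [327.3999938964844, 211.1999969482422], [325.79998779296875, 227.10000610351562]] [[0.597, 0.014], [0.642, 0.01], [0.638, -0.039], [0.593, -0.035]]
```

View pics/crop1.png

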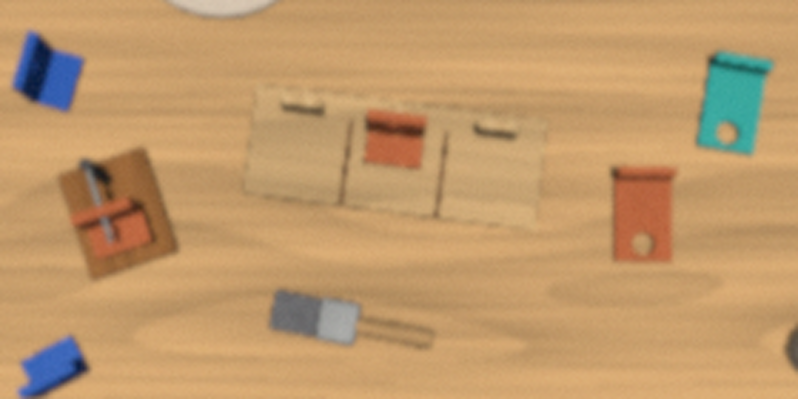

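Choice confirmed: tile_a is at crop (105,215), hanging on the wire from the post. tile_b is at (642,215), with its foot at the far end. Tray corners are at crop (257,88), (547,120), (537,227) and (245,193).

```bash
python3 - <<'E'
from h import *
d=grab("top")
f=lambda L,z: cast(d,np.array(L)/2.85+[180,170],z)[:,:2]
t=f([(257,88),(547,120),(537,227),(245,193)],.012); c=t.mean(0)
yl=(t[0]+t[3]-t[1]-t[2]); yaw=np.arctan2(-yl[0],yl[1]); print("tray",t.round(3).tolist(),c.round(3),yaw,np.hypot(*yl)/2)
ex=np.array([np.cos(yaw),np.sin(yaw)]);ey=np.array([-ex[1],ex[0]])
for s in(1,-1): print("bay",s,(c+.03*ex+s*.095*ey).round(4))
s=f([(58,175),(143,150),(177,250),(93,280)],.012); c=s.mean(0); x=s[0]+s[1]-s[2]-s[3]; yw=np.arctan2(x[1],x[0])
print("stand",s.round(3).tolist(),c.round(3),yw)
print("tileA top edge",f([(75,215),(135,205)],.139).round(3).tolist(),"pred back mid",c-.010*np.array([np.cos(yw),np.sin(yw)]))
print("tileB near",f([(613,262),(671,262)],.010).round(3).tolist(),"foot top",f([(613,168),(675,168)],.04).round(3).tolist())
R=Ro.from_quat(bot.state()["eef_rot"]).as_matrix();print(R.round(3))
E
```

```text
tray [[0.666, 0.123], [0.636, -0.164], [0.53, -0.154], [0.561, 0.133]] [ 0.598 -0.016] -0.10647587441755867 0.2888611365782216
bay 1 [0.6382 0.0756]
bay -1 [ 0.618  -0.1133]
stand [[0.578, 0.318], [0.603, 0.234], [0.505, 0.199], [0.474, 0.281]] [0.54  0.258] 0.3431556227142266
tileA top edge [[0.526, 0.277], [0.536, 0.223]] pred back mid [0.53059981 0.25459939]
tileB near [[0.496, -0.229], [0.497, -0.286]] foot top [[0.585, -0.226], [0.586, -0.286]]
[[ 0.92   0.392 -0.   ]
 [ 0.392 -0.92   0.001]
 [ 0.    -0.001 -1.   ]]
```

Call:
jog_arm --pt "1 0 0 0 0.134" --pt "1 0 0 0 0.134" --pt "1 0 0 0 0.134" --pt "1 0.65 -0.47 0.2 0" --pt "1 0.65 -0.47 0.2 0" --pt "1 0.65 -0.47 0.2 0" --pt "1 0.65 -0.47 0.2 0" --pt "1 0.65 -0.47 0.2 0"

```text
time: 1.05
position: [0.3366, -0.388, 0.2635]
eef_rot: [1.0, 0.0, -0.0, -0.0]
wrist_force: [0.6, -0.4, 0.4]
grip_width: 0.0856
gripper_force: 0.0
```

Call:
jog_arm --pt "1 0.65 -0.47 0.2 0" --pt "1 0.65 -0.47 0.2 0" --pt "1 0.65 -0.47 0.2 0" --pt "1 0.65 -0.47 0.2 0" --pt "1 0.65 -0.47 0.2 0" --pt "1 0.65 -0.47 0.2 0" --pt "1 0.65 -0.47 0.2 0" --pt "1 0 0 0 0"

```text
time: 1.85
position: [0.5197, -0.2549, 0.2064]
eef_rot: [1.0, 0.002, -0.0, -0.001]
wrist_force: [0.1, -0.6, -0.0]
grip_width: 0.0854
gripper_force: 0.0
```

```bash
cat >> h.py <<'E'
def need(x,y,z,yaw):
    """world target -> roll and, after it, shift in tool units"""
    s=bot.state();R=Ro.from_quat(s["eef_rot"]).as_matrix();y0=np.arctan2(R[1,0],R[0,0])
    c,n=np.cos(yaw),np.sin(yaw);Rt=np.array([[c,n,0],[n,-c,0],[0,0,-1.]])
    dy=(yaw-y0+np.pi)%(2*np.pi)-np.pi
    print("pos",np.round(s["position"],4),"yaw",round(y0,3),"q6",round(s["q"][5],3),"roll",round(-dy,3),"units",(Rt.T@(np.array([x,y,z])-s["position"])/.04).round(2))
E
python3 - <<'E'
from h import *
d=grab("wrist"); im=d["pixels"]; print(d["t"])
cv2.imwrite("pics/w1.png",im[...,::-1])
for c in blobs(red(im),300):
    b=cv2.boxPoints(cv2.minAreaRect(c)); print(cv2.contourArea(c),b.round().tolist(),cast(d,b,.010)[:,:2].round(4).tolist())
need(.5185,-.257,.2,0)
E
```

```text
[-0.25718793  0.47961417  0.45527789]
9918.0 [[282.0, 123.0], [375.0, 123.0], [375.0, 250.0], [282.0, 250.0]] [[0.5883, -0.2304], [0.5886, -0.2916], [0.4991, -0.296], [0.4988, -0.228]]
pos [ 0.5184 -0.2558  0.2069] yaw 0.003 q6 2.68 roll 0.003 units [0.   0.03 0.17]
```

View pics/w1.png

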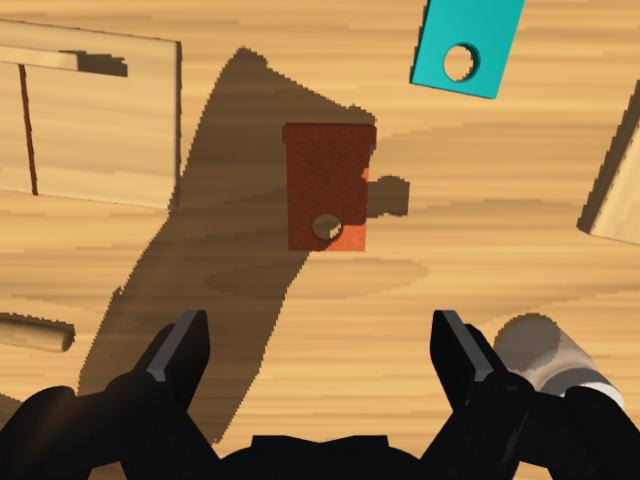

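tile_b is at pixels (282–375, 123–250), with its near edge at u 289–365, v 250. That gives mid y ≈ -0.261 and near edge x ≈ 0.499. The open fingertips at (207,312) and (432,312) work out about 60 mm ahead of the TCP, so I descend to TCP z ≈ 0.071 and grip near the top end.

Call:
jog_arm --pt "0.82 0.06 0.13 0.7 0" --pt "0.82 0 0 0.7 0" --pt "0.82 0 0 0.7 0" --pt "0.82 0 0 0.6 0" --pt "0.82 0 0 0.4 0" --pt "0.82 0 0 0.2 0" --pt "0.82 0 0 0.1 0" --pt "0.82 0 0 0 0" --squeeze 25

```text
time: 2.7
position: [0.5198, -0.2627, 0.0721]
eef_rot: [1.0, 0.0, 0.0, 0.0]
wrist_force: [-0.1, -0.6, 0.3]
grip_width: 0.0697
gripper_force: 0.0
```

Call:
jog_arm --pt "0.5 0 0 0 0" --pt "0.5 0 0 0 0" --pt "0.5 0 0 0 0" --pt "0.5 0 0 0 0" --pt "0.5 0 0 0 0" --pt "0.5 0 0 0 0" --pt "0.5 0 0 0 0" --pt "0.5 0 0 0 0"

```text
time: 3.5
position: [0.5204, -0.2626, 0.073]
eef_rot: [1.0, 0.0, 0.001, 0.0]
wrist_force: [-1.8, -0.7, 6.4]
grip_width: 0.0548
gripper_force: 26.6
```

Call:
jog_arm --pt "0.5 0.05 0 -0.22 0" --pt "0.5 0.05 0 -0.22 0" --pt "0.5 0.1 0 -0.2 0" --pt "0.5 0.1 0 -0.2 0" --pt "0.5 0 0 0 0" --pt "0.5 0 0 0 0" --pt "0.5 0 0 0 0" --pt "0.5 0 0 0 0" --squeeze 20

```text
time: 4.3
position: [0.5316, -0.2621, 0.105]
eef_rot: [1.0, 0.0, -0.0, -0.0]
wrist_force: [-0.0, 0.5, -1.5]
grip_width: 0.0551
gripper_force: 25.8
```

```bash
python3 - <<'E'
from h import *
d=grab("wrist"); im=d["pixels"]
cv2.imwrite("pics/w2.png",im[...,::-1])
s=grab("scene")["pixels"][190:290,180:300,::-1]
a=cv2.resize(s,None,fx=3,fy=3); b=cv2.resize(im[...,::-1],(400,300)); cv2.imwrite("pics/w2.png",np.hstack([a,b]))
E
```

```text
(no output)
```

View pics/w2.png

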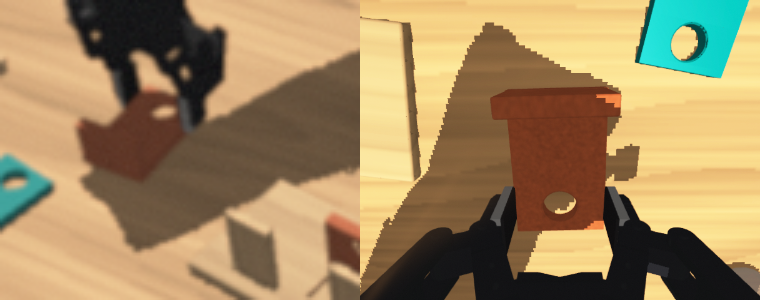

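The tile came up rigidly horizontal: the wrist picture shows the foot tip at (491–620, 95), only about 106 mm from the camera. The pads hold it against turning, so I'll lever it upright over the fixed post. First I set it down and regrip nearer its middle, for a longer lever at the top end.

Call:
jog_arm --pt "0.5 0 0 0.3 0" --pt "0.5 0 0 0.3 0" --pt "0.5 0 0 0.15 0" --pt "0.5 0 0 0.06 0" --pt "0.5 0 0 0.03 0" --pt "0.5 0 0 0 0" --pt "0.82 0 0 0 0" --pt "0.82 0 0 0 0"

```text
time: 5.2
position: [0.532, -0.2623, 0.0716]
eef_rot: [1.0, 0.0, -0.0, -0.0]
wrist_force: [-0.4, -0.1, 0.6]
grip_width: 0.07
gripper_force: 0.0
```

Call:
jog_arm --pt "0.82 0 0 0 0" --pt "0.82 0.23 0 0 0" --pt "0.82 0.23 0 0 0" --pt "0.82 0 0 0 0" --pt "0.5 0 0 0 0" --pt "0.5 0 0 0 0" --pt "0.5 0 0 0 0" --pt "0.5 0 0 0 0"

```text
time: 6.0
position: [0.5501, -0.2622, 0.0718]
eef_rot: [1.0, 0.0, -0.0, -0.0]
wrist_force: [0.2, 0.9, -0.7]
grip_width: 0.0553
gripper_force: 21.4
```

Call:
jog_arm --pt "0.5 0 0 0 0" --pt "0.5 0 0 0 0" --pt "0.5 0 0 -0.5 0" --pt "0.5 0 0 -0.5 0" --pt "0.5 0 0 -0.5 0" --pt "0.5 0 0 -0.5 0" --pt "0.5 0 0 -0.5 0" --pt "0.5 0 0 -0.5 0"

```text
time: 6.8
position: [0.5501, -0.2622, 0.1926]
eef_rot: [1.0, 0.0, -0.0, -0.0]
wrist_force: [-0.2, -0.1, -0.8]
grip_width: 0.0553
gripper_force: 22.1
```

```bash
python3 - <<'E'
from h import *
d=grab("top"); im=d["pixels"]
t=grab("scene"); 
cv2.imwrite("pics/s3.png",np.hstack([cv2.resize(im[215:275,190:250,::-1],(400,400),interpolation=2),cv2.resize(t["pixels"][250:350,400:500,::-1],(400,400),interpolation=2)]))
# post height/pos: predicted
c=np.array([.540,.258]);yw=.343;ex=np.array([np.cos(yw),np.sin(yw)])
p=np.r_[c+.035*ex,.133];h=np.r_[c-.037*ex,.130]
for X in(p,np.r_[p[:2],.012],h): print(X.round(3),((proj(d,X)-[190,215])*400/60).round(),(proj(t,X)-[400,250])*4+[400,0])
need(.55,-.26,.25,0.6)
E
```

```text
[0.573 0.27  0.133] [[133.  86.]] [[584.18452384 153.06020479]]
[0.573 0.27  0.012] [[182. 122.]] [[549.6436497  314.22653038]]
[0.505 0.246 0.13 ] [[192. 260.]] [[580.70189917  49.11301494]]
pos [ 0.5514 -0.2628  0.1945] yaw 0.001 q6 2.696 roll -0.599 units [ 0.01 -0.08 -1.39]
```

View pics/s3.png

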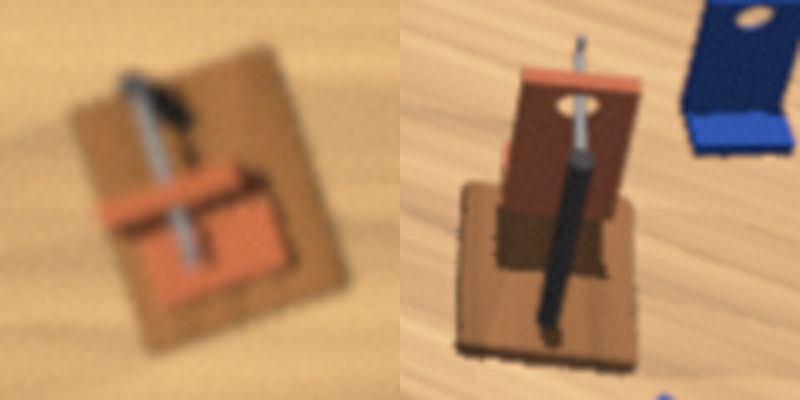

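Post top is seen at (130,82) in the left half and (581,155) in the right half, within 2 mm of my estimate of (0.573, 0.270). I carry the tile horizontally to the far side of the post.

Call:
jog_arm --pt "0.5 0 0 -0.3 -0.15" --pt "0.5 0 0 -0.3 -0.15" --pt "0.5 0 0 -0.3 -0.15" --pt "0.5 0 0 -0.3 -0.15" --pt "0.5 0.5 -0.6 0 0" --pt "0.5 0.62 -0.76 0 0" --pt "0.5 0.62 -0.76 0 0" --pt "0.5 0.62 -0.76 0 0"

```text
time: 7.7
position: [0.5627, -0.1126, 0.2386]
eef_rot: [0.955, 0.296, -0.001, -0.0]
wrist_force: [1.2, -0.2, -1.8]
grip_width: 0.0551
gripper_force: 22.1
```

Call:
jog_arm --pt "0.5 0.62 -0.76 0 0" --pt "0.5 0.62 -0.76 0 0" --pt "0.5 0.62 -0.76 0 0" --pt "0.5 0.62 -0.76 0 0" --pt "0.5 0.62 -0.76 0 0" --pt "0.5 0.62 -0.76 0 0" --pt "0.5 0.62 -0.76 0 0" --pt "0.5 0.62 -0.76 0 0"

```text
time: 8.5
position: [0.5889, 0.2004, 0.2386]
eef_rot: [0.955, 0.296, -0.001, 0.0]
wrist_force: [1.3, 0.0, -0.6]
grip_width: 0.0549
gripper_force: 22.1
```

Call:
jog_arm --pt "0.5 0.62 -0.76 0 0" --pt "0.5 0.62 -0.76 0 0" --pt "0.5 0.2 -0.2 0 0" --pt "0.5 0 0 0 0" --pt "0.5 0 0 0 0" --pt "0.5 0 0 0 0" --pt "0.5 0 0 0 0" --pt "0.5 0 0 0 0"

```text
time: 9.3
position: [0.5981, 0.2871, 0.2402]
eef_rot: [0.955, 0.295, 0.0, -0.0]
wrist_force: [-0.3, 0.8, -1.2]
grip_width: 0.0552
gripper_force: 22.1
```

```bash
python3 - <<'E'
from h import *
need(.5986,.2875,.2085,.6)
d=grab("wrist"); im=d["pixels"][...,::-1]; t=grab("scene")["pixels"][...,::-1]
cv2.imwrite("pics/w4.png",np.hstack([cv2.resize(t[180:360,390:550],(356,400)),cv2.resize(im,(440,330),interpolation=3).copy() if 0 else cv2.copyMakeBorder(cv2.resize(im,(440,330)),0,70,0,0,0)]))
E
```

```text
pos [0.5981 0.2871 0.2402] yaw 0.599 q6 2.99 roll -0.001 units [ 0.02 -0.    0.79]
```

View pics/w4.png

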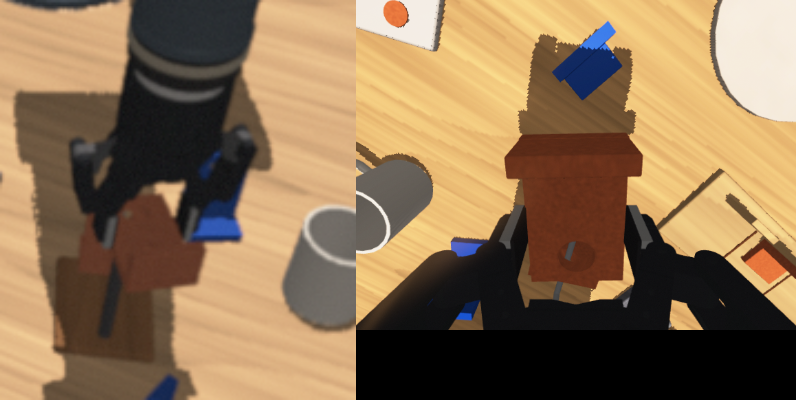

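The tile hangs centred over the post, at about (575,285) in the right half; the wire shows through its hole at (570,250). The post could enter the hole, so I'll work 17 mm off-centre. First I check clearance to the blue look-alike behind.

```bash
python3 - <<'E'
from h import *
d=grab("top"); im=d["pixels"]
f=lambda L,z: cast(d,np.array(L)/2.85+[180,170],z)[:,:2].round(3).tolist()
print("foot z10",f([(68,110),(83,58)],.01)); print("plate top z90",f([(15,88),(32,33)],.09))
P=np.array([.573,.27]);u=np.array([.825,.565]);ty=np.array([.565,-.825])
a=P+.031*u-.017*ty; print("start",a,"heel end",a+.05*u+.028*ty,a+.05*u-.028*ty,"45deg foot tip",a+.062*u+.028*ty)
need(*a,.2085,.6)
E
```

```text
foot z10 [[0.643, 0.31], [0.695, 0.296]]
plate top z90 [[0.651, 0.345], [0.704, 0.331]]
start [0.58897 0.30154] heel end [0.64604 0.30669] [0.6144  0.35289] 45deg foot tip [0.65594 0.31347]
pos [0.598  0.2877 0.2402] yaw 0.6 q6 2.99 roll 0.0 units [ 0.01 -0.41  0.79]
```

Call:
jog_arm --pt "0.5 0 -0.21 0 0" --pt "0.5 0 -0.2 0 0" --pt "0.5 0 0 0.4 0" --pt "0.5 0 0 0.3 0" --pt "0.5 0 0 0.18 0" --pt "0.5 0 0 0 0" --pt "0.5 0 0 0 0" --pt "0.5 0 0 0 0"

```text
time: 10.25
position: [0.5888, 0.3017, 0.2051]
eef_rot: [0.955, 0.296, 0.0, -0.0]
wrist_force: [0.8, -0.3, -1.7]
grip_width: 0.0554
gripper_force: 21.6
```

Call:
jog_arm --pt "0.5 0.01 0 0.085 0" --pt "0.5 0.01 0 0.085 0" --pt "0.5 -0.01 0 0.085 0" --pt "0.5 -0.01 0 0.085 0" --pt "0.5 0 0 0 0" --pt "0.5 0 0 0 0" --pt "0.5 0 0 0 0" --pt "0.5 0 0 0 0"

```text
time: 11.05
position: [0.5894, 0.3022, 0.1915]
eef_rot: [0.955, 0.296, 0.001, -0.0]
wrist_force: [4.5, 2.3, 1.9]
grip_width: 0.0556
gripper_force: 23.8
```

Call:
jog_arm --pt "0.5 -0.03 0 0.08 0" --pt "0.5 -0.035 0 0.075 0" --pt "0.5 -0.05 0 0.07 0" --pt "0.5 -0.055 0 0.06 0" --pt "0.5 -0.065 0 0.055 0" --pt "0.5 -0.07 0 0.045 0" --pt "0.5 -0.075 0 0.035 0" --pt "0.5 -0.08 0 0.03 0"

```text
time: 11.85
position: [0.5755, 0.2929, 0.1743]
eef_rot: [0.955, 0.296, 0.003, -0.001]
wrist_force: [5.9, 5.8, 2.7]
grip_width: 0.0557
gripper_force: 20.6
```

```bash
python3 - <<'E'
from h import *
need(.573+.0125*.825-.017*.565,.27+.0125*.565+.017*.825,.1735,.6)
d=grab("wrist"); im=d["pixels"][...,::-1]; t=grab("scene")["pixels"][...,::-1]
cv2.imwrite("pics/w5.png",np.hstack([cv2.resize(t[180:360,390:550],(356,400)),cv2.copyMakeBorder(cv2.resize(im,(440,330)),0,70,0,0,0)]))
E
```

```text
pos [0.5755 0.2929 0.1743] yaw 0.601 q6 3.011 roll 0.001 units [-0.06  0.01  0.02]
```

View pics/w5.png

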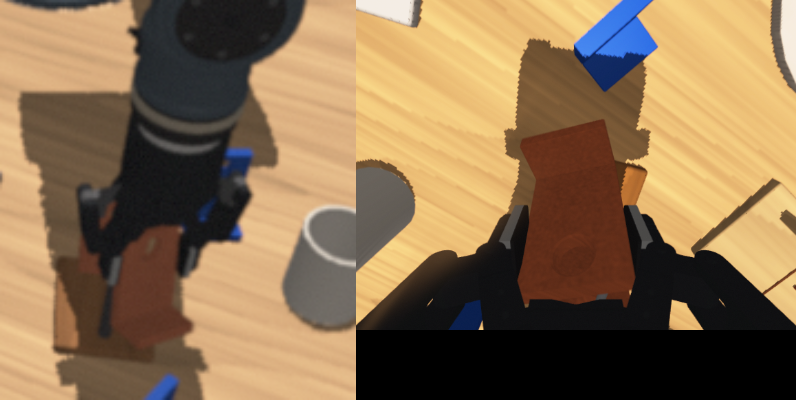

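The tile has tilted, but it has also twisted: the foot tip runs (520,140) to (605,120). I'll get its attitude from the corners with solvePnP.

```bash
cat >> h.py <<'E'
def pose(d,uv,obj):
    """tile pose in world by PnP; prints origin, and tile x,y,z axes in tool-ish frame"""
    ok,r,t=cv2.solvePnP(np.array(obj,float),np.array(uv,float),d["K"],np.array([d["k1"],0,0,0,0.]),flags=cv2.SOLVEPNP_SQPNP)
    e=np.linalg.norm(cv2.projectPoints(np.array(obj,float),r,t,d["K"],np.array([d["k1"],0,0,0,0.]))[0][:,0]-uv,axis=1)
    R=d["R"].T@cv2.Rodrigues(r)[0]; o=d["R"].T@(t[:,0]-d["t"])
    return R,o,e
E
python3 - <<'E'
from h import *
d=grab("wrist"); m=cv2.morphologyEx(red(d["pixels"]),cv2.MORPH_OPEN,np.ones((5,5)))
c=max(blobs(m,300),key=cv2.contourArea); print(cv2.approxPolyDP(c,4,True)[:,0].tolist())
uv=(np.array([[520,140],[605,120],[615,162],[536,180],[573,256]],float)-[356,0])*640/440
obj=[[-.04,-.028,.01],[-.04,.028,.01],[-.01,.028,.01],[-.01,-.028,.01],[-.01,0,.073]]
R,o,e=pose(d,uv,obj); s=bot.state(); T=Ro.from_quat(s["eef_rot"]).as_matrix()
print((T.T@R).round(2),(T.T@(o-s["position"])).round(3),e.round(1))
E
```

```text
[[357, 176], [241, 209], [240, 221], [260, 250], [266, 274], [235, 405], [244, 440], [256, 434], [323, 442], [346, 437], [353, 423], [367, 421], [365, 435], [386, 435], [389, 446], [394, 444], [395, 417], [403, 413], [406, 394], [377, 242]]
[[-0.92  0.26 -0.31]
 [ 0.27  0.96 -0.02]
 [ 0.29 -0.1  -0.95]] [0.013 0.003 0.108] [5.3 3.5 2.8 2.2 3.7]
```

Attitude: about 72° raised, yawed about 15° by the off-centre push. I'll repeat the push with the post on the tile's other half to untwist it and finish raising.

Call:
jog_arm --pt "0.5 0.2 0 0 0" --pt "0.5 0.2 0 0 0" --pt "0.5 0.1 0.4 0 0" --pt "0.5 0 0.45 0 0" --pt "0.5 -0.2 0 0 0" --pt "0.5 -0.1 0 0 0" --pt "0.5 -0.1 0 0 0" --pt "0.5 0 0 0 0"

```text
time: 12.8
position: [0.6013, 0.2677, 0.1755]
eef_rot: [0.955, 0.295, 0.007, -0.002]
wrist_force: [18.7, 14.4, -0.9]
grip_width: 0.0549
gripper_force: 33.2
```

Call:
jog_arm --pt "0.5 -0.06 0 0 0" --pt "0.5 -0.06 0 0 0" --pt "0.5 -0.04 0 0 0" --pt "0.5 0 0 0 0" --pt "0.5 0 0 0 0" --pt "0.5 0 0 0 0" --pt "0.5 0 0 0 0" --pt "0.5 0 0 0 0"

```text
time: 13.6
position: [0.5996, 0.2668, 0.1771]
eef_rot: [0.955, 0.296, 0.011, -0.003]
wrist_force: [31.7, 25.9, -4.1]
grip_width: 0.0551
gripper_force: 38.2
```

```bash
python3 - <<'E'
from h import *
s=bot.state(); print(((s["position"][:2]-[.573,.27])@np.array([[.825,.565],[.565,-.825]])).round(4))
d=grab("wrist"); cv2.imwrite("pics/w6.png",d["pixels"][80:460,140:500,::-1]); m=cv2.morphologyEx(red(d["pixels"]),cv2.MORPH_OPEN,np.ones((5,5)))
c=max(blobs(m,300),key=cv2.contourArea); print(cv2.approxPolyDP(c,4,True)[:,0].tolist())
E
```

```text
[0.0201 0.0177]
[[359, 176], [249, 204], [243, 210], [262, 260], [269, 263], [262, 274], [262, 293], [254, 308], [258, 313], [253, 314], [235, 401], [246, 446], [253, 435], [271, 429], [274, 435], [321, 442], [323, 421], [405, 406], [407, 389]]
```

Pushing stalls at about 40 N with the tile unmoved, so a finger is probably catching the post. I back off and shift 4.5 mm toward the centre.

Call:
jog_arm --pt "0.5 0.3 0 0 0" --pt "0.5 0.2 0 0 0" --pt "0.5 0 -0.11 0 0" --pt "0.5 0 0 0 0" --pt "0.5 0 0 0 0" --pt "0.5 -0.1 0 0 0" --pt "0.5 0 0 0 0" --pt "0.5 0 0 0 0"

```text
time: 14.45
position: [0.6012, 0.2744, 0.1733]
eef_rot: [0.955, 0.296, 0.0, -0.0]
wrist_force: [-0.8, -0.5, -1.0]
grip_width: 0.055
gripper_force: 34.8
```

```bash
cat > m.py <<'E'
from h import *
s=bot.state(); print(((s["position"][:2]-[.573,.27])@np.array([[.825,.565],[.565,-.825]])).round(4),s["position"].round(4),s["wrist_force"].round(1))
d=grab("wrist"); m=cv2.morphologyEx(red(d["pixels"]),cv2.MORPH_OPEN,np.ones((5,5)))
c=max(blobs(m,300),key=cv2.contourArea); print(cv2.approxPolyDP(c,5,True)[:,0].tolist()); cv2.imwrite("pics/last.png",d["pixels"][...,::-1])
E
python3 m.py
```

```text
[0.0258 0.0123] [0.6012 0.2744 0.1733] [-0.8 -0.5 -1. ]
[[359, 177], [244, 207], [242, 217], [266, 268], [235, 403], [246, 446], [254, 434], [299, 428], [294, 437], [328, 441], [333, 420], [404, 409], [407, 389]]
```

View pics/last.png

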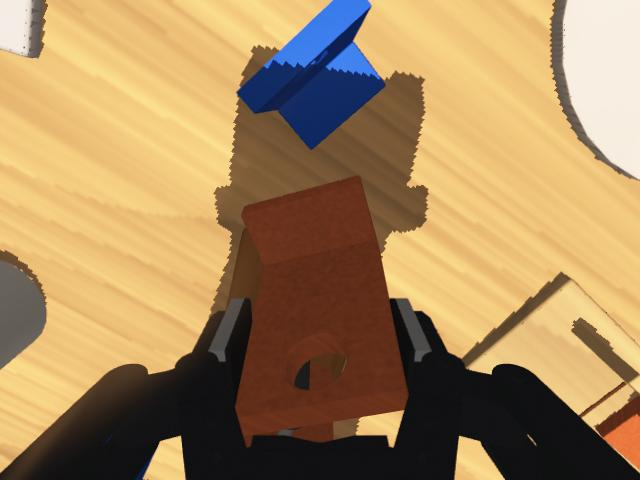

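The tile is held askew: foot tip (243,208)–(359,177), fold (262,267)–(380,240), top front edge (236,406)–(407,389), hole (317,363).

```bash
python3 - <<'E'
from h import *
d=grab("wrist")
uv=[[243,208],[359,177],[380,240],[262,267],[407,389],[236,406],[317,363]]
obj=[[-.04,-.028,.01],[-.04,.028,.01],[-.01,.028,.01],[-.01,-.028,.01],[-.01,.028,.09],[-.01,-.028,.09],[-.01,0,.073]]
R,o,e=pose(d,np.array(uv,float),obj); s=bot.state(); T=Ro.from_quat(s["eef_rot"]).as_matrix()
print((T.T@R).round(3),(T.T@(o-s["position"])).round(4),e.round(1),o.round(4))
E
```

```text
[[-0.937  0.26  -0.235]
 [ 0.27   0.963 -0.011]
 [ 0.223 -0.074 -0.972]] [0.0071 0.003  0.1156] [3.7 6.1 3.3 4.3 3.3 9.9 6.6] [0.609  0.2762 0.0577]
```

Call:
jog_arm --pt "0.5 -0.1 0 0 0" --pt "0.5 -0.08 0 0 0" --pt "0.5 -0.06 0 0 0" --pt "0.5 -0.05 0 0 0" --pt "0.5 -0.03 0 0 0" --pt "0.5 0 0 0 0" --pt "0.5 0 0 0 0" --pt "0.5 0 0 0 0"

```text
time: 15.35
position: [0.5958, 0.2713, 0.1755]
eef_rot: [0.955, 0.296, 0.007, -0.002]
wrist_force: [18.2, 17.6, -4.9]
grip_width: 0.0551
gripper_force: 36.5
```

```bash
python3 m.py
```

```text
[0.0195 0.0118] [0.5958 0.2713 0.1755] [18.2 17.6 -4.9]
[[359, 177], [242, 212], [268, 265], [235, 402], [246, 446], [254, 434], [273, 435], [286, 427], [290, 436], [332, 440], [335, 419], [405, 406], [397, 339]]
```

Tile top is against the post and the long pad contact resists turning. A longer lever is at the foot: push the foot against the right bay's backrest, which also squares the tile up. Then set it down there and regrip. Going above the right bay.

Call:
jog_arm --pt "0.5 0.5 0 0 0" --pt "0.5 0.4 0 -0.3 0" --pt "0.5 0 0 -0.7 0" --pt "0.5 0 0 -0.5 0.141" --pt "0.5 0 0 -0.4 0.141" --pt "0.5 0 0 0 0.141" --pt "0.5 0 0 0 0.141" --pt "0.5 0 0 0 0.141"

```text
time: 16.2
position: [0.6619, 0.1407, 0.249]
eef_rot: [0.995, 0.084, -0.018, -0.057]
wrist_force: [0.5, -0.9, -0.8]
grip_width: 0.0552
gripper_force: 34.8
```

```bash
python3 -c "
from h import *
need(.5534,-.1064,.25,-.106)"
```

```text
pos [0.6619 0.1407 0.249 ] yaw 0.17 q6 3.141 roll 0.276 units [-2.04  6.43 -0.03]
```

Call:
jog_arm --pt "0.5 -0.1 0.4 0 0" --pt "0.5 -0.1 0.4 0 0" --pt "0.5 -0.1 0.4 0 0" --pt "0.5 0 0.4 0 0" --pt "0.5 0 0.4 0 0" --pt "0.5 0 0 0 0" --pt "0.5 0 0 0 0" --pt "0.5 0 0 0 0"

```text
time: 17.0
position: [0.6634, 0.0621, 0.2399]
eef_rot: [0.995, 0.086, -0.019, -0.056]
wrist_force: [-0.3, -0.3, -1.0]
grip_width: 0.055
gripper_force: 34.8
```

```bash
python3 -c "
from h import *
need(.5534,-.1064,.25,-.106);s=bot.state();print(s['q'].round(3),s['eef_rot'].round(3),s['grip_width'],s['gripper_force'])"
```

```text
pos [0.6634 0.0621 0.2399] yaw 0.173 q6 3.022 roll 0.279 units [-2.29  4.48 -0.25]
[0.054 0.534 0.277 1.354 0.111 3.022] [ 0.995  0.086 -0.019 -0.056] 0.054995736834915356 34.8047352314461
```

The roll ran into joint 6's limit and left the tool tilted by about 0.12 rad. It happens to nearly cancel the tile's own roll. I work out the corner positions for the right bay with this tilt included.

```bash
cat > tl.py <<'E'
from h import *
Rt=np.array([[-.937,.26,-.235],[.27,.963,-.011],[.223,-.074,-.972]]);u,_,v=np.linalg.svd(Rt);Rt=u@v;ot=np.array([.0071,.003,.1156])
s=bot.state();T=Ro.from_quat(s["eef_rot"]).as_matrix();p=np.array(s["position"])
def corners(T,p):
    return {n:(p+T@(ot+Rt@np.array(c))) for n,c in dict(heelR=[0,.028,0],heelL=[0,-.028,0],tipR=[-.04,.028,0],tipL=[-.04,-.028,0],top=[0,0,.09]).items()}
B=np.array([.618,-.1133]);ex=np.array([np.cos(-.1065),np.sin(-.1065)]);ey=np.array([-ex[1],ex[0]])
def show(T,p):
    for n,c in corners(T,p).items(): print(n,"tray x,y rel bay",((c[:2]-B)@ex).round(4),((c[:2]-B)@ey).round(4),"z",c[2].round(4))
E
python3 - <<'E'
from tl import *
T2=T@Ro.from_euler('z',.279).as_matrix()
P=np.r_[B-.066*ex,.140]; show(T2,P); print("tool z",T2[:,2].round(3)); print("units in tool axes now",(T.T@(P+[0,0,.06]-p)/.04).round(2),"after roll, straight down 60mm:",(T2.T@[0,0,-.06]/.04).round(3),"10mm ex:",(T2.T@np.r_[ex*.01,0]/.04).round(3))
E
```

```text
heelR tray x,y rel bay -0.0583 -0.0181 z 0.0233
heelL tray x,y rel bay -0.0729 0.036 z 0.0256
tipR tray x,y rel bay -0.0204 -0.0082 z 0.0312
tipL tray x,y rel bay -0.0349 0.0459 z 0.0334
top tray x,y rel bay -0.0816 0.0009 z 0.1127
tool z [-0.046  0.109 -0.993]
units in tool axes now [-3.43  3.77  0.66] after roll, straight down 60mm: [0.087 0.155 1.489] 10mm ex: [ 0.25  -0.001 -0.014]
```

Call:
jog_arm --pt "0.5 -0.5 0.3 -0.06 0" --pt "0.5 -0.5 0.4 -0.06 0" --pt "0.5 -0.5 0.5 -0.05 0" --pt "0.5 -0.5 0.5 -0.04 0" --pt "0.5 -0.5 0.5 -0.04 0" --pt "0.5 -0.5 0.6 -0.04 0" --pt "0.5 -0.3 0.6 -0.04 0" --pt "0.5 -0.19 0.47 0 0"

```text
time: 17.8
position: [0.5519, -0.116, 0.2396]
eef_rot: [0.995, 0.086, -0.018, -0.056]
wrist_force: [1.2, -0.0, -2.2]
grip_width: 0.0548
gripper_force: 34.8
```

Call:
jog_arm --pt "0.5 0 0 0 0.1" --pt "0.5 0 0 0 0.1" --pt "0.5 0 0 0 0.08" --pt "0.5 0.05 0.08 0.7 0" --pt "0.5 0.04 0.07 0.6 0" --pt "0.5 0.03 0.05 0.5 0" --pt "0.5 0 0 0 0" --pt "0.5 0 0 0 0"

```text
time: 18.6
position: [0.5532, -0.1155, 0.1669]
eef_rot: [0.997, -0.054, -0.026, -0.053]
wrist_force: [1.0, -0.7, -0.9]
grip_width: 0.0551
gripper_force: 34.8
```

```bash
python3 - <<'E'
from tl import *
show(T,p); print(p.round(4),s["q"].round(3),T[:,2].round(3),"down 10mm:",(T.T@[0,0,-.01]/.04).round(3))
d=grab("wrist");m=cv2.morphologyEx(red(d["pixels"]),cv2.MORPH_OPEN,np.ones((5,5)));c=max(blobs(m,300),key=cv2.contourArea); print(cv2.approxPolyDP(c,5,True)[:,0].tolist())
print(proj(d,[np.r_[B+a*ey,z] for a in(-.02,.02) for z in(.012,.067)]).round().tolist())
cv2.imwrite("pics/last.png",d["pixels"][...,::-1])
E
```

```text
heelR tray x,y rel bay -0.0566 -0.0272 z 0.0503
heelL tray x,y rel bay -0.0711 0.0268 z 0.0526
tipR tray x,y rel bay -0.0186 -0.0173 z 0.0581
tipL tray x,y rel bay -0.0331 0.0367 z 0.0604
top tray x,y rel bay -0.0799 -0.0082 z 0.1396
[ 0.5532 -0.1155  0.1669] [-0.245  0.426 -0.103  1.114  0.094  3.002] [-0.047  0.109 -0.993] down 10mm: [0.015 0.026 0.248]
[[359, 177], [243, 209], [265, 266], [235, 403], [242, 434], [404, 409], [406, 383]]
[[367.0, 119.0], [368.0, 133.0], [294.0, 119.0], [272.0, 132.0]]
```

Call:
jog_arm --pt "0.5 0.02 0.03 0.35 0" --pt "0.5 0.02 0.03 0.3 0" --pt "0.5 0.013 0.03 0.2 0" --pt "0.5 0 0 0 0" --pt "0.5 0.2 0 -0.01 0" --pt "0.5 0.2 0 -0.01 0" --pt "0.5 0.15 0 -0.01 0" --pt "0.5 0 0 0 0"

```text
time: 19.45
position: [0.5752, -0.1185, 0.1319]
eef_rot: [0.997, -0.054, -0.027, -0.053]
wrist_force: [-2.6, 0.2, -2.9]
grip_width: 0.0552
gripper_force: 33.5
```

Call:
jog_arm --pt "0.5 0.1 0 0 0" --pt "0.5 0.1 0 0 0" --pt "0.5 0 0 0 0" --pt "0.5 0 0 0 0" --pt "0.5 0 0 0 0" --pt "0.5 0 0 0 0" --pt "0.5 0 0 0 0" --pt "0.5 0 0 0 0"

```text
time: 20.25
position: [0.5829, -0.1194, 0.1317]
eef_rot: [0.997, -0.054, -0.026, -0.053]
wrist_force: [-2.7, 0.3, -1.4]
grip_width: 0.0551
gripper_force: 22.0
```

```bash
python3 - <<'E'
from tl import *
print(p.round(4),((p[:2]-B)@ex).round(4))
d=grab("wrist");m=cv2.morphologyEx(red(d["pixels"]),cv2.MORPH_OPEN,np.ones((5,5)));c=max(blobs(m,300),key=cv2.contourArea); print(cv2.approxPolyDP(c,4,True)[:,0].tolist())
cv2.imwrite("pics/last.png",d["pixels"][...,::-1])
E
```

```text
[ 0.5829 -0.1194  0.1317] -0.0343
[[247, 227], [243, 237], [266, 287], [235, 402], [243, 437], [407, 399], [409, 387], [365, 230]]
```

Tip edge now runs (247,227) to (365,230), so the tile has squared up. A little more push, then lower until it touches.

Call:
jog_arm --pt "0.5 0.1 0 0 0" --pt "0.5 0 0 0 0" --pt "0.5 0 0 0.05 0" --pt "0.5 0 0 0.04 0" --pt "0.5 0 0 0 0" --pt "0.5 0 0 0 0" --pt "0.5 0 0 0 0" --pt "0.5 0 0 0 0"

```text
time: 21.1
position: [0.5868, -0.1195, 0.1288]
eef_rot: [0.997, -0.054, -0.026, -0.053]
wrist_force: [-4.8, 0.0, 8.1]
grip_width: 0.0548
gripper_force: 22.0
```

Call:
jog_arm --pt "0.5 0 0 0.05 0" --pt "0.5 0 0 0.04 0" --pt "0.5 0 0 0 0" --pt "0.5 0 0 0 0" --pt "0.5 0 0 0 0" --pt "0.5 0 0 0 0" --pt "0.5 0 0 0 0" --pt "0.5 0 0 0 0"

```text
time: 21.9
position: [0.5867, -0.1191, 0.1242]
eef_rot: [0.997, -0.054, -0.026, -0.053]
wrist_force: [0.6, -0.3, -0.7]
grip_width: 0.0429
gripper_force: 0.4
```

```bash
python3 - <<'E'
from tl import *
print(p.round(4),((p[:2]-B)@ex).round(4),s["wrist_torque"].round(2))
d=grab("wrist");im=d["pixels"]
m=cv2.morphologyEx(red(im),cv2.MORPH_OPEN,np.ones((5,5)));c=max(blobs(m,300),key=cv2.contourArea); print(cv2.approxPolyDP(c,3,True)[:,0].tolist())
# hole: bright/non-red component inside the blob
f=cv2.drawContours(np.zeros_like(m),[c],-1,1,-1); h=cv2.morphologyEx(((f==1)&(red(im)==0)).astype(np.uint8),cv2.MORPH_OPEN,np.ones((3,3)))
for k in blobs(h,60): print("hole",cv2.boundingRect(k))
cv2.imwrite("pics/last.png",im[...,::-1])
E
```

```text
[ 0.5867 -0.1191  0.1242] -0.0306 [-0.23 -0.16 -0.07]
[[238, 246], [234, 257], [240, 258], [239, 264], [258, 295], [267, 298], [268, 343], [256, 399], [250, 403], [255, 434], [298, 437], [376, 415], [370, 273], [358, 248], [285, 248], [284, 244], [272, 244], [271, 249], [268, 243], [252, 242]]
hole (276, 373, 41, 32)
```

```bash
python3 - <<'E'
from h import *
a=cv2.imread("pics/last.png"); t=grab("scene")["pixels"][220:340,220:360,::-1]
cv2.imwrite("pics/v10.png",np.hstack([cv2.resize(t,(350,300),interpolation=2),cv2.resize(a[180:480,120:510],(390,300))]))
E
```

```text
(no output)
```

View pics/v10.png

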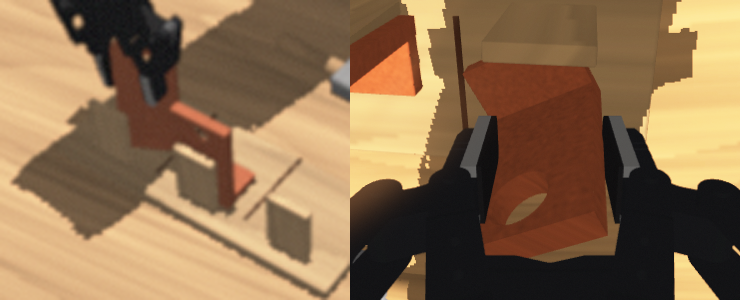

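The tile slipped from the pads. It stands askew between the fingers, not gripped: fold from about (255,295) to (370,265), hole (297,390), top right (376,388). I estimate its pose.

```bash
python3 - <<'E'
from tl import *
d=grab("wrist");im=d["pixels"]
uv=np.array([[234,253],[255,295],[370,265],[376,388],[297,390]],float)
obj=[[-.04,-.028,.01],[-.01,-.028,.01],[-.01,.028,.01],[-.01,.028,.09],[-.01,0,.073]]
R,o,e=pose(d,uv,obj)
print(R.round(2),o.round(4),e.round(1),"bay frame",((o[:2]-B)@ex).round(4),((o[:2]-B)@ey).round(4))
for n,c in dict(heelR=[0,.028,0],heelL=[0,-.028,0],tipR=[-.04,.028,0],tipL=[-.04,-.028,0],topR=[0,.028,.09],topL=[0,-.028,.09]).items():
    c=o+R@np.array(c); print(n,((c[:2]-B)@ex).round(3),((c[:2]-B)@ey).round(3),c[2].round(3))
print("pads",[(((p+T@[0,y,z])[:2]-B)@np.c_[ex,ey]).round(3).tolist()+[(p+T@[0,y,z])[2].round(3)] for y in(-.0215,.0215) for z in(.03,.07)])
E
```

```text
[[-0.96  0.28 -0.01]
 [-0.28 -0.96 -0.03]
 [-0.02 -0.03  1.  ]] [ 0.5733 -0.1082  0.0169] [ 4.9  7.4  2.7 10.9 10.9] bay frame -0.045 0.0003
heelR -0.034 -0.026 0.016
heelL -0.056 0.026 0.018
tipR 0.003 -0.01 0.017
tipL -0.019 0.041 0.019
topR -0.035 -0.029 0.106
topL -0.057 0.023 0.108
pads [[-0.032, 0.015, np.float64(0.097)], [-0.035, 0.019, np.float64(0.057)], [-0.032, -0.027, np.float64(0.092)], [-0.035, -0.023, np.float64(0.053)]]
```

It is upright on the base, yawed about 22° from the tray, free of the pads. I open and rise, then undo the tool's tilt at joint 6's other limit while the gripper is empty.

Call:
jog_arm --pt "0.6 0.02 0 0 0" --pt "0.7 0 0 0 0" --pt "0.75 0 0 0 0" --pt "0.75 0 0 -0.2 0" --pt "0.75 0 0 -0.5 0" --pt "0.75 0 0 -0.7 0" --pt "0.75 0 0 -0.8 0" --pt "0.75 0 0 -0.8 0"

```text
time: 22.85
position: [0.5928, -0.1322, 0.2452]
eef_rot: [0.997, -0.054, -0.026, -0.053]
wrist_force: [0.9, 0.2, -0.1]
grip_width: 0.0639
gripper_force: 0.0
```

Call:
jog_arm --pt "0.75 -0.5 -0.6 -0.5 -0.149" --pt "0.75 -0.5 -0.6 -0.5 -0.149" --pt "0.75 -0.5 -0.6 -0.5 -0.149" --pt "0.75 -0.5 -0.6 0 -0.149" --pt "0.75 0 0 0 -0.149" --pt "0.75 0 0 0 -0.149" --pt "0.75 0 0 0 -0.149" --pt "0.75 0 0 0 -0.149"

```text
time: 23.65
position: [0.5066, -0.0543, 0.3171]
eef_rot: [0.854, 0.517, 0.009, -0.058]
wrist_force: [0.5, -0.4, -0.6]
grip_width: 0.0643
gripper_force: 0.0
```

```bash
cat > st.py <<'E'
from h import *
s=bot.state();T=Ro.from_quat(s["eef_rot"]).as_matrix()
print("t",s["time"],"p",s["position"].round(4),"q",s["q"].round(3),"toolz",T[:,2].round(3),"yaw",np.arctan2(T[1,0],T[0,0]).round(3))
E
python3 st.py; python3 - <<'E'
from tl import *
d=grab("top"); m=red(d["pixels"])[190:270,330:420]
for c in blobs(m,15):
    c=c+[330,190]; b=cv2.boxPoints(cv2.minAreaRect(c.astype(np.float32))); print(cv2.contourArea(c),b.round(1).tolist()); print("bay",[((q[:2]-B)@np.c_[ex,ey]).round(3).tolist() for q in cast(d,b,.02)])
E
```

```text
t 23.65 p [ 0.5066 -0.0543  0.3171] q [-0.153  0.247  0.027  1.413  0.1    1.896] toolz [-0.046  0.108 -0.993] yaw 1.086
```

Call:
jog_arm --pt "0.75 0 0 0 -0.149" --pt "0.75 0 0 0 -0.149" --pt "0.75 0 0 0 -0.149" --pt "0.75 0 0 0 -0.149" --pt "0.75 0 0 0 -0.149" --pt "0.75 0 0 0 -0.149" --pt "0.75 0 0 0 -0.149" --pt "0.75 0 0 0 -0.149"

```text
time: 24.5
position: [0.5068, -0.0544, 0.3168]
eef_rot: [0.418, 0.907, 0.04, -0.044]
wrist_force: [-0.1, -1.0, 0.4]
grip_width: 0.064
gripper_force: 0.0
```

Call:
jog_arm --pt "0.75 0 0 0 -0.149" --pt "0.75 0 0 0 -0.149" --pt "0.75 0 0 0 -0.149" --pt "0.75 0 0 0 -0.149" --pt "0.75 0 0 0 -0.149" --pt "0.75 0 0 0 -0.149" --pt "0.75 0 0 0 -0.149" --pt "0.75 0 0 0 -0.149"

```text
time: 25.3
position: [0.5068, -0.0544, 0.3168]
eef_rot: [-0.163, 0.985, 0.057, -0.014]
wrist_force: [0.5, -0.0, 0.2]
grip_width: 0.0642
gripper_force: 0.0
```

Call:
jog_arm --pt "0.75 0 0 0 -0.149" --pt "0.75 0 0 0 -0.149" --pt "0.75 0 0 0 -0.149" --pt "0.75 0 0 0 -0.149" --pt "0.75 0 0 0 -0.149" --pt "0.75 0 0 0 -0.149" --pt "0.75 0 0 0 -0.149" --pt "0.75 0 0 0 -0.149"

```text
time: 26.1
position: [0.5068, -0.0544, 0.3168]
eef_rot: [-0.688, 0.724, 0.055, 0.021]
wrist_force: [0.4, -0.1, 0.5]
grip_width: 0.064
gripper_force: 0.0
```

Call:
jog_arm --pt "0.75 0 0 0 -0.149" --pt "0.75 0 0 0 -0.149" --pt "0.75 0 0 0 -0.149" --pt "0.75 0 0 0 -0.149" --pt "0.75 0 0 0 -0.149" --pt "0.75 0 0 0 -0.149" --pt "0.75 0 0 0 -0.149" --pt "0.75 0 0 0 -0.149"

```text
time: 26.9
position: [0.5067, -0.0543, 0.3168]
eef_rot: [0.975, -0.213, -0.034, -0.048]
wrist_force: [0.0, -0.0, 0.5]
grip_width: 0.0639
gripper_force: 0.0
```

Call:
jog_arm --pt "0.75 0 0 0 -0.14" --pt "0.75 0 0 0 -0.14" --pt "0.75 0 0 0 -0.14" --pt "0.75 0 0 0 -0.14" --pt "0.75 0 0 0 0" --pt "0.75 0 0 0 0" --pt "0.75 0 0 0 0" --pt "0.75 0 0 0 0"

```text
time: 27.7
position: [0.5082, 0.0226, 0.3167]
eef_rot: [0.999, 0.009, -0.02, -0.025]
wrist_force: [0.5, -0.3, -0.2]
grip_width: 0.0644
gripper_force: 0.0
```

```bash
python3 st.py
```

```text
t 27.7 p [0.5082 0.0226 0.3167] q [ 0.021  0.231  0.008  1.386  0.05  -3.14 ] toolz [-0.039  0.049 -0.998] yaw 0.02
```

Call:
jog_arm --pt "0.75 0 0 0 -0.14" --pt "0.75 0 0 0 -0.14" --pt "0.75 0 0 0 0" --pt "0.75 0 0 0 0" --pt "0.75 0 0 0 0" --pt "0.75 0 0 0 0" --pt "0.75 0 0 0 0" --pt "0.75 0 0 0 0"

```text
time: 28.5
position: [0.4964, 0.0983, 0.3167]
eef_rot: [0.995, 0.098, -0.014, 0.003]
wrist_force: [0.7, 0.3, -1.0]
grip_width: 0.064
gripper_force: 0.0
```

```bash
python3 st.py
```

```text
t 28.5 p [0.4964 0.0983 0.3167] q [ 1.970e-01  2.200e-01 -5.000e-03  1.375e+00 -3.000e-03 -3.141e+00] toolz [-0.028 -0.008 -1.   ] yaw 0.196
```

Tilt is down to about 1.7°, good enough. Now to tile_a: turn, then go above the hook.

Call:
jog_arm --pt "0.85 0 0 0 0.149" --pt "0.85 0 0 0 0.149" --pt "0.85 0 0 0 0.149" --pt "0.85 0 0 0 0.149" --pt "0.85 0 0 0 0.149" --pt "0.85 0 0 0 0.149" --pt "0.85 0 0 0 0.149" --pt "0.85 0 0 0 0.149"

```text
time: 29.3
position: [0.4963, 0.0987, 0.3167]
eef_rot: [0.877, -0.48, -0.01, 0.01]
wrist_force: [0.6, -0.3, 1.0]
grip_width: 0.0727
gripper_force: 0.0
```

Call:
jog_arm --pt "0.85 0 0 0 0.149" --pt "0.85 0 0 0 0.149" --pt "0.85 0 0 0 0.149" --pt "0.85 0 0 0 0.149" --pt "0.85 0 0 0 0.149" --pt "0.85 0 0 0 0.149" --pt "0.85 0 0 0 0.149" --pt "0.85 0 0 0 0.149"

```text
time: 30.1
position: [0.4963, 0.0987, 0.3167]
eef_rot: [-0.456, 0.89, 0.003, -0.014]
wrist_force: [0.3, -0.0, -0.3]
grip_width: 0.0727
gripper_force: 0.0
```

Call:
jog_arm --pt "0.85 0 0 0 0.149" --pt "0.85 0 0 0 0.149" --pt "0.85 0 0 0 0.149" --pt "0.85 0 0 0 0.149" --pt "0.85 -0.5 0.85 0.2 0" --pt "0.85 -0.5 0.85 0.3 0" --pt "0.85 -0.5 0.85 0.4 0" --pt "0.85 -0.5 0.85 0.5 0"

```text
time: 30.9
position: [0.5224, 0.2552, 0.2586]
eef_rot: [-0.178, 0.984, -0.001, -0.014]
wrist_force: [1.4, -0.6, -0.5]
grip_width: 0.0723
gripper_force: 0.0
```

```bash
python3 st.py; python3 - <<'E'
from h import *
need(.527,.253,.155,3.485)
d=grab("wrist");im=d["pixels"]; m=cv2.morphologyEx(red(im),cv2.MORPH_OPEN,np.ones((3,3)))
for c in blobs(m,400):
    print(cv2.contourArea(c),cv2.approxPolyDP(c,5,True)[:,0].tolist())
E1=np.array([np.cos(.343),np.sin(.343)]);n=np.array([-E1[1],E1[0]]);S=np.array([.54,.258])
print("expected: top front edge ends, foot tip ends, base corners(z12)")
for L in([(-.02,.028,.139),(-.02,-.028,.139)],[(-.05,.028,.059),(-.05,-.028,.059)],[(-.055,.045,.012),(-.055,-.045,.012)]):
    print(proj(d,[np.r_[S+a*E1+b*n,z] for a,b,z in L]).round().tolist())
# right bay check from the top camera
t=grab("top"); mm=red(t["pixels"])[190:270,330:420]; B=np.array([.618,-.1133]);ex=np.array([np.cos(-.1065),np.sin(-.1065)]);ey=np.array([-ex[1],ex[0]])
for c in blobs(mm,15):
    b=cv2.boxPoints(cv2.minAreaRect((c+[330,190]).astype(np.float32))); print("b",cv2.contourArea(c),b.round(1).tolist(),[((q[:2]-B)@np.c_[ex,ey]).round(3).tolist() for q in cast(t,b,.06)])
E
```

```text
t 30.9 p [0.5224 0.2552 0.2586] q [0.453 0.369 0.059 1.287 0.005 0.095] toolz [-0.027 -0.008 -1.   ] yaw -2.784
pos [0.5224 0.2552 0.2586] yaw -2.784 q6 0.095 roll 0.015 units [-0.09 -0.09  2.59]
6900.0 [[286, 201], [291, 242], [277, 295], [362, 296], [352, 202]]
676.5 [[0, 188], [3, 239], [19, 197]]
expected: top front edge ends, foot tip ends, base corners(z12)
[[366.0, 271.0], [261.0, 270.0]]
[[355.0, 188.0], [275.0, 187.0]]
[[371.0, 172.0], [261.0, 170.0]]
b 152.5 [[338.29998779296875, 225.89999389648438], [357.20001220703125, 219.60000610351562], [360.6000061035156, 229.8000030517578], [341.70001220703125, 236.10000610351562]] [[-0.033, 0.042], [-0.009, -0.007], [-0.036, -0.02], [-0.059, 0.03]]
```

```bash
python3 - <<'E'
from h import *
d=grab("wrist");h=cv2.cvtColor(d["pixels"],cv2.COLOR_RGB2HSV)
for v in(210,235,260,285,310): print(v,[tuple(int(q) for q in h[v,u]) for u in range(245,400,10)])
for u in (320,300): print(u,[(v,)+tuple(int(q) for q in h[v,u]) for v in range(160,340,12)])
t=grab("top");m=red(t["pixels"])[225:280,195:250]
print([cv2.boxPoints(cv2.minAreaRect((c+[195,225]).astype(np.float32))).round(1).tolist() for c in blobs(m,15)])
E
```

```text
210 [(17, 134, 226), (17, 136, 220), (12, 179, 64), (8, 188, 92), (9, 193, 90), (9, 194, 92), (9, 193, 91), (9, 192, 89), (9, 193, 87), (8, 193, 90), (9, 194, 88), (13, 178, 70), (16, 143, 93), (16, 143, 98), (17, 132, 231), (18, 131, 229)]
235 [(17, 137, 220), (16, 147, 99), (13, 175, 67), (9, 190, 94), (9, 191, 92), (9, 190, 90), (9, 166, 86), (9, 194, 92), (8, 189, 89), (9, 195, 90), (9, 194, 88), (12, 181, 69), (15, 141, 83), (15, 142, 88), (15, 141, 92), (15, 141, 85)]
260 [(17, 136, 213), (17, 139, 209), (9, 179, 81), (9, 181, 79), (9, 184, 75), (8, 189, 73), (0, 8, 65), (9, 193, 74), (8, 190, 74), (8, 187, 75), (8, 195, 72), (13, 181, 69), (15, 143, 98), (16, 145, 95), (16, 144, 99), (17, 138, 213)]
285 [(17, 135, 226), (10, 185, 95), (9, 187, 97), (9, 188, 95), (9, 188, 92), (9, 190, 90), (8, 193, 87), (8, 191, 88), (9, 195, 89), (9, 191, 92), (8, 193, 95), (8, 196, 86), (15, 142, 88), (16, 141, 85), (15, 139, 86), (17, 138, 211)]
310 [(17, 138, 221), (17, 136, 221), (17, 130, 231), (15, 144, 103), (16, 141, 101), (15, 145, 107), (165, 8, 64), (14, 78, 36), (15, 142, 106), (15, 144, 110), (16, 140, 106), (16, 144, 99), (15, 143, 102), (15, 141, 105), (16, 141, 101), (17, 131, 229)]
320 [(160, 15, 143, 102), (172, 15, 145, 97), (184, 13, 185, 69), (196, 13, 182, 70), (208, 8, 193, 90), (220, 8, 191, 91), (232, 9, 194, 88), (244, 9, 190, 74), (256, 8, 192, 73), (268, 9, 194, 84), (280, 8, 193, 74), (292, 9, 196, 87), (304, 15, 142, 111), (316, 15, 144, 106), (328, 16, 141, 103)]
300 [(160, 16, 141, 98), (172, 16, 144, 103), (184, 13, 179, 74), (196, 14, 191, 72), (208, 9, 190, 90), (220, 9, 192, 89), (232, 9, 192, 89), (244, 8, 186, 74), (256, 9, 193, 74), (268, 8, 188, 87), (280, 8, 187, 75), (292, 9, 195, 89), (304, 15, 124, 68), (316, 165, 20, 26), (328, 0, 18, 28)]
[[[214.8000030517578, 247.60000610351562], [228.39999389648438, 242.5], [232.5, 253.39999389648438], [218.89999389648438, 258.5]]]
```

The narrow mask was just clipping hue; tile_a is still on the hook. I remeasure with a wider hue band.

```bash
sed -i 's/h\[...,0\]<10/h[...,0]<=10/' h.py; python3 - <<'E'
from h import *
d=grab("wrist");h=cv2.cvtColor(cv2.GaussianBlur(d["pixels"],(3,3),0),cv2.COLOR_RGB2HSV)
m=((h[...,0]<=11)&(h[...,1]>150)&(h[...,2]>60))
for v in(205,215,225,280,285,290,295): w=np.where(m[v,200:420])[0]+200; print(v,w.min(),w.max())
for u in(290,340,350): w=np.where(m[150:340,u])[0]+150; print(u,w.min(),w.max())
E1=np.array([np.cos(.343),np.sin(.343)]);n=np.array([-E1[1],E1[0]]);S=np.array([.54,.258])
for a,z in((-.01,.139),(-.02,.139),(-.05,.059)): print(a,proj(d,[np.r_[S+a*E1+b*n,z] for b in(.028,-.028)]).round().tolist())
need(.527,.253,.155,3.485)
E
```

```text
205 275 353
215 275 353
225 275 352
280 261 362
285 261 363
290 260 363
295 260 363
290 199 299
340 200 300
350 201 300
-0.01 [[367.0, 292.0], [262.0, 291.0]]
-0.02 [[368.0, 275.0], [262.0, 273.0]]
-0.05 [[356.0, 191.0], [276.0, 190.0]]
pos [0.5217 0.2537 0.2586] yaw -2.782 q6 0.092 roll 0.016 units [-0.12 -0.06  2.59]
```

Call:
jog_arm --pt "0.85 -0.31 -0.11 0 0.015" --pt "0.85 0 0 0.6 0" --pt "0.85 0 0 0.6 0" --pt "0.85 0 0 0.6 0" --pt "0.85 0 0 0.5 0" --pt "0.85 0 0 0.29 0" --pt "0.85 0 0 0 0" --pt "0.6 0 0 0 0" --squeeze 30

```text
time: 31.95
position: [0.5325, 0.2529, 0.1558]
eef_rot: [-0.171, 0.985, -0.002, -0.014]
wrist_force: [0.4, -0.1, 0.3]
grip_width: 0.0593
gripper_force: 0.0
```

Call:
jog_arm --pt "0.5 0 0 0 0" --pt "0.5 0 0 0 0" --pt "0.5 0 0 0 0" --pt "0.5 0 0 0 0" --pt "0.5 0 0 0 0" --pt "0.5 0 0 0 0" --pt "0.5 0 0 0 0" --pt "0.5 0 0 0 0"

```text
time: 32.75
position: [0.5327, 0.2534, 0.1559]
eef_rot: [-0.171, 0.985, -0.002, -0.013]
wrist_force: [1.4, -2.5, 6.6]
grip_width: 0.056
gripper_force: 34.5
```

Call:
jog_arm --pt "0.5 0 0 -0.12 0" --pt "0.5 0 0 -0.12 0" --pt "0.5 0 0 -0.1 0" --pt "0.5 0 0 0 0" --pt "0.5 0 0 0 0" --pt "0.5 0.2 0 0 0" --pt "0.5 0.2 0 0 0" --pt "0.5 0 0 0 0"

```text
time: 33.55
position: [0.5159, 0.2475, 0.1686]
eef_rot: [-0.171, 0.985, -0.002, -0.015]
wrist_force: [-0.2, 0.2, -1.3]
grip_width: 0.0557
gripper_force: 33.8
```

Call:
jog_arm --pt "0.5 0.4 0 0 0" --pt "0.5 0.4 0 0 0" --pt "0.5 0.3 0 0 0" --pt "0.5 0 0 -0.5 0" --pt "0.5 0 0 -0.7 0.15" --pt "0.5 0 0 -0.7 0.15" --pt "0.5 0 0 -0.4 0.15" --pt "0.5 0 0 0 0"

```text
time: 34.35
position: [0.4794, 0.2344, 0.2643]
eef_rot: [0.054, 0.998, -0.004, -0.012]
wrist_force: [0.3, -0.0, -1.5]
grip_width: 0.0559
gripper_force: 33.9
```

```bash
python3 st.py; python3 - <<'E'
from h import *
ex=np.array([np.cos(-.1065),np.sin(-.1065)]);BL=np.array([.6382,.0756])
need(*(BL-.022*ex),.25,np.pi-.1065)
E
```

```text
t 34.35 p [0.4794 0.2344 0.2643] q [ 0.453  0.284 -0.053  1.258  0.005  0.561] toolz [-0.024 -0.007 -1.   ] yaw 3.033
pos [0.4794 0.2344 0.2643] yaw 3.033 q6 0.561 roll -0.002 units [-3.82 -3.53  0.36]
```

Call:
jog_arm --pt "0.5 -0.48 -0.44 0.04 0" --pt "0.5 -0.48 -0.44 0.04 0" --pt "0.5 -0.48 -0.44 0.04 0" --pt "0.5 -0.48 -0.44 0.04 0" --pt "0.5 -0.48 -0.44 0.05 0" --pt "0.5 -0.48 -0.44 0.05 0" --pt "0.5 -0.48 -0.44 0.05 0" --pt "0.5 -0.46 -0.44 0.05 0"

```text
time: 35.15
position: [0.6153, 0.0767, 0.2435]
eef_rot: [0.05, 0.999, -0.005, -0.015]
wrist_force: [0.5, 1.2, -1.2]
grip_width: 0.0555
gripper_force: 33.8
```

```bash
cat > ta.py <<'E'
from h import *
ex=np.array([np.cos(-.1065),np.sin(-.1065)]);ey=np.array([-ex[1],ex[0]]);BL=np.array([.6382,.0756]);BR=np.array([.618,-.1133])
def toolpose(B):
    s=bot.state();r=s["position"][:2]-B; print("t",s["time"],"TCP in bay",(r@ex).round(4),(r@ey).round(4),"z",s["position"][2].round(4),"F",s["wrist_force"].round(1),"w",round(s["grip_width"],4),round(s["gripper_force"],1))
def look(B,rows=(190,480)):
    d=grab("wrist");h=cv2.cvtColor(cv2.GaussianBlur(d["pixels"],(3,3),0),cv2.COLOR_RGB2HSV)
    m=((h[...,0]<=11)&(h[...,1]>150)&(h[...,2]>50)).astype(np.uint8); c=max(blobs(m,300),key=cv2.contourArea); print(cv2.approxPolyDP(c,4,True)[:,0].tolist()); return d
E
python3 - <<'E'
from ta import *
toolpose(BL); d=look(BL); need(*(BL-.022*ex),.125,np.pi-.1065)
E
```

```text
t 35.15 TCP in bay -0.0228 -0.0013 z 0.2435 F [ 0.5  1.2 -1.2] w 0.0555 33.8
[[261, 223], [261, 288], [225, 384], [239, 426], [399, 426], [414, 382], [376, 286], [377, 224]]
pos [0.6173 0.0741 0.2428] yaw 3.038 q6 0.225 roll 0.003 units [0.04 0.09 2.95]
```

```bash
python3 - <<'E'
from ta import *
d=grab("wrist");s=bot.state();T=Ro.from_quat(s["eef_rot"]).as_matrix()
uv=np.array([[261,223],[377,224],[261,288],[376,286],[225,384],[414,382],[239,426],[399,426]],float)
obj=[[-.04,-.028,.01],[-.04,.028,.01],[-.01,-.028,.01],[-.01,.028,.01],[-.01,-.028,.09],[-.01,.028,.09],[0,-.028,.09],[0,.028,.09]]
for k in(8,6):
    R,o,e=pose(d,uv[:k],obj[:k]); print((T.T@R).round(3).tolist(),(T.T@(o-s["position"])).round(4),e.round(1)); print("world z axis",R[:,2].round(3),"origin bay",((o[:2]-BL)@ex).round(4),((o[:2]-BL)@ey).round(4),o[2].round(4))
E
```

```text
[[-0.999, 0.001, 0.051], [0.001, 1.0, 0.004], [-0.051, 0.004, -0.999]] [-0.0144 -0.0025  0.1153] [ 3.7  2.3  3.4  1.7  6.8  8.3 13.1 14. ]
world z axis [-0.02   0.018  1.   ] origin bay -0.0107 -0.0065 0.1273
[[-0.995, 0.002, 0.098], [0.002, 1.0, 0.005], [-0.098, 0.005, -0.995]] [-0.014  -0.0025  0.1123] [3.1 1.5 2.6 0.9 1.6 1.8]
world z axis [-0.067  0.025  0.997] origin bay -0.0111 -0.0064 0.1303
```

Call:
jog_arm --pt "0.5 0.08 0.1 0.4 0" --pt "0.5 0 0 0.6 0" --pt "0.5 0 0 0.6 0" --pt "0.5 0 0 0.6 0" --pt "0.5 0 0 0.3 0" --pt "0.5 0 0 0.1 0" --pt "0.5 0 0 0 0" --pt "0.5 0 0 0 0"

```text
time: 36.05
position: [0.6099, 0.0813, 0.1421]
eef_rot: [0.053, 0.999, -0.005, -0.013]
wrist_force: [0.4, 0.0, -0.2]
grip_width: 0.0557
gripper_force: 33.8
```

Call:
jog_arm --pt "0.5 0 0 0.05 0" --pt "0.5 0 0 0.05 0" --pt "0.5 0 0 0.05 0" --pt "0.5 0 0 0.05 0" --pt "0.5 0 0 0 0" --pt "0.5 0 0 0 0" --pt "0.5 0 0 0 0" --pt "0.5 0 0 0 0"

```text
time: 36.85
position: [0.6093, 0.0811, 0.1333]
eef_rot: [0.053, 0.998, -0.005, -0.014]
wrist_force: [-0.0, 0.3, -0.8]
grip_width: 0.0558
gripper_force: 33.8
```

Call:
jog_arm --pt "0.5 0 0 0.06 0" --pt "0.5 0 0 0.06 0" --pt "0.5 0 0 0.06 0" --pt "0.5 0 0 0.04 0" --pt "0.5 0 0 0 0" --pt "0.5 0 0 0 0" --pt "0.5 0 0 0 0" --pt "0.5 0 0 0 0"

```text
time: 37.65
position: [0.609, 0.081, 0.1245]
eef_rot: [0.053, 0.998, -0.005, -0.014]
wrist_force: [0.8, 0.2, -1.0]
grip_width: 0.0555
gripper_force: 33.8
```

```bash
python3 -c "
from ta import *
toolpose(BL)"
```

```text
t 37.65 TCP in bay -0.0296 0.0022 z 0.1245 F [ 0.8  0.2 -1. ] w 0.0555 33.8
```

Call:
jog_arm --pt "0.5 0 0 0.03 0" --pt "0.5 0 0 0.03 0" --pt "0.5 0 0 0.03 0" --pt "0.5 0 0 0.02 0" --pt "0.5 0 0 0 0" --pt "0.5 -0.1 0 0 0" --pt "0.5 -0.1 0 0 0" --pt "0.5 0 0 0 0"

```text
time: 38.45
position: [0.6174, 0.0802, 0.1201]
eef_rot: [0.053, 0.998, -0.005, -0.013]
wrist_force: [-1.8, 1.1, 5.8]
grip_width: 0.0559
gripper_force: 33.8
```

Touching down with about 6 N and sliding back. I keep pushing until the backrest shows in the force.

Call:
jog_arm --pt "0.5 -0.08 0 0 0" --pt "0.5 -0.08 0 0 0" --pt "0.5 -0.06 0 0 0" --pt "0.5 0 0 0 0" --pt "0.5 0 0 0 0" --pt "0.5 0 0 0 0" --pt "0.5 0 0 0 0" --pt "0.5 0 0 0 0"

```text
time: 39.25
position: [0.6258, 0.0793, 0.1198]
eef_rot: [0.053, 0.998, -0.005, -0.014]
wrist_force: [-3.1, -0.1, 6.2]
grip_width: 0.0556
gripper_force: 33.8
```

```bash
python3 -c "
from ta import *
toolpose(BL)"
```

```text
t 39.25 TCP in bay -0.0127 0.0023 z 0.1198 F [-3.1 -0.1  6.2] w 0.0556 33.8
```

Call:
jog_arm --pt "0.5 -0.06 0 0 0" --pt "0.5 -0.06 0 0 0" --pt "0.5 -0.04 0 0 0" --pt "0.5 0 0 0 0" --pt "0.5 0 0 0 0" --pt "0.5 0 0 0 0" --pt "0.5 0 0 0 0" --pt "0.5 0 0 0 0"

```text
time: 40.05
position: [0.632, 0.0786, 0.1198]
eef_rot: [0.053, 0.998, -0.005, -0.014]
wrist_force: [-3.3, 0.1, 7.4]
grip_width: 0.0557
gripper_force: 33.9
```

Call:
jog_arm --pt "0.5 -0.05 0 0 0" --pt "0.5 -0.05 0 0 0" --pt "0.5 -0.04 0 0 0" --pt "0.5 0 0 0 0" --pt "0.5 0 0 0 0" --pt "0.5 0 0 0 0" --pt "0.5 0 0 0 0" --pt "0.5 0 0 0 0"

```text
time: 40.85
position: [0.6368, 0.0781, 0.1197]
eef_rot: [0.053, 0.998, -0.005, -0.014]
wrist_force: [-7.0, 1.6, 11.2]
grip_width: 0.0557
gripper_force: 34.1
```

```bash
python3 - <<'E'
from ta import *
toolpose(BL); look(BL)
E
```

```text
t 40.85 TCP in bay -0.0016 0.0023 z 0.1197 F [-7.   1.6 11.2] w 0.0557 34.1
[[262, 218], [261, 284], [225, 385], [240, 428], [398, 429], [414, 385], [378, 284], [379, 220]]
```

Call:
jog_arm --pt "0.5 -0.05 0 0 0" --pt "0.5 0 0 0 0" --pt "0.5 0 0 0 0" --pt "0.6 0 0 0 0" --pt "0.7 0 0 0 0" --pt "0.8 0 0 0 0" --pt "0.8 0 0 0 0" --pt "0.8 0 0 0 0"

```text
time: 41.7
position: [0.6397, 0.0776, 0.1189]
eef_rot: [0.053, 0.998, -0.005, -0.014]
wrist_force: [0.2, 0.5, -0.4]
grip_width: 0.068
gripper_force: 0.0
```

```bash
python3 - <<'E'
from ta import *
toolpose(BL); d=look(BL)
print("expected", [proj(d,[np.r_[BL+a*ex+b*ey,z]  for b in(-.028,.028)]).round().tolist() for a,z in((-.04,.022),(-.01,.102),(0,.102))])
E
```

```text
t 41.7 TCP in bay 0.0013 0.0021 z 0.1189 F [ 0.2  0.5 -0.4] w 0.068 0.0
[[262, 211], [261, 277], [215, 391], [221, 420], [414, 423], [418, 393], [378, 277], [380, 213]]
expected [[[256.0, 208.0], [382.0, 209.0]], [[213.0, 384.0], [419.0, 385.0]], [[216.0, 414.0], [416.0, 415.0]]]
```

tile_a stands upright against the backrest: observed foot tip v≈212 and top v≈392, both within about 2 mm of expectation. Now I rise and turn to regrip tile_b.

Call:
jog_arm --pt "0.8 0 0 -0.3 0" --pt "0.8 0 0 -0.9 0" --pt "0.8 0 0 -0.9 0" --pt "0.8 0 0 -0.9 0" --pt "0.8 0.2 -0.95 0 0" --pt "0.8 0.2 -0.95 0 0" --pt "0.8 0.2 -0.95 0 0" --pt "0.8 0.2 -0.95 0 0.149"

```text
time: 42.55
position: [0.5945, -0.0703, 0.2429]
eef_rot: [0.127, 0.992, -0.006, -0.013]
wrist_force: [0.5, -0.5, 0.4]
grip_width: 0.0686
gripper_force: 0.0
```

Call:
jog_arm --pt "0.8 0.2 -0.95 0 0.149" --pt "0.8 0 0 0 0.149" --pt "0.8 0 0 0 0.149" --pt "0.8 0 0 0 0.149" --pt "0.8 0 0 0 0.149" --pt "0.8 0 0 0 0.149" --pt "0.8 0 0 0 0.149" --pt "0.8 0 0 0 0.149"

```text
time: 43.35
position: [0.5777, -0.1039, 0.2435]
eef_rot: [0.664, 0.747, -0.012, -0.007]
wrist_force: [0.2, 0.7, 0.5]
grip_width: 0.0682
gripper_force: 0.0
```

Call:
jog_arm --pt "0.8 0 0 0 0.149" --pt "0.8 0 0 0 0.149" --pt "0.8 0 0 0 0.149" --pt "0.8 0 0 0 0.149" --pt "0.8 0 0 0 0.149" --pt "0.8 0 0 0 0.149" --pt "0.8 0 0 0 0.149" --pt "0.8 0 0 0 0.149"

```text
time: 44.15
position: [0.5777, -0.1039, 0.2435]
eef_rot: [0.969, 0.246, -0.014, 0.001]
wrist_force: [0.7, -0.1, 0.7]
grip_width: 0.0683
gripper_force: 0.0
```

```bash
python3 st.py; python3 - <<'E'
from ta import *
d=look(BR); need(.578,-.1066,.15,.3)
E
```

```text
t 44.15 p [ 0.5777 -0.1039  0.2435] q [-0.173  0.385  0.043  1.254 -0.013  2.473] toolz [-0.027 -0.009 -1.   ] yaw 0.496
[[294, 157], [273, 248], [365, 262], [369, 248], [357, 211], [364, 177], [350, 166]]
pos [ 0.5778 -0.1039  0.2435] yaw 0.487 q6 2.482 roll 0.187 units [-0.01  0.07  2.34]
```

Call:
jog_arm --pt "0.8 0 0 0 0.1" --pt "0.8 0 0 0 0.09" --pt "0.8 0 0 0 0" --pt "0.8 0 0 0 0" --pt "0.8 0 0 0 0" --pt "0.8 0 0 0 0" --pt "0.8 0 0 0 0" --pt "0.8 0 0 0 0"

```text
time: 45.0
position: [0.5776, -0.1038, 0.2425]
eef_rot: [0.988, 0.156, -0.015, 0.002]
wrist_force: [-0.4, 0.5, 0.4]
grip_width: 0.0684
gripper_force: 0.0
```

```bash
python3 - <<'E'
from ta import *
d=grab("wrist");h=cv2.cvtColor(cv2.GaussianBlur(d["pixels"],(3,3),0),cv2.COLOR_RGB2HSV)
m=((h[...,0]<=11)&(h[...,1]>150)&(h[...,2]>40)).astype(np.uint8); m=cv2.morphologyEx(m,cv2.MORPH_CLOSE,np.ones((5,5)))
c=max(blobs(m[120:320,220:420],300),key=cv2.contourArea)+[220,120]; print(cv2.approxPolyDP(c,3,True)[:,0].tolist())
for v in range(150,270,12):
    w=np.where(m[v,220:420])[0]+220; print(v,w.min() if len(w) else 0,w.max() if len(w) else 0,end="; ")
s=bot.state();T=Ro.from_quat(s["eef_rot"]).as_matrix();yaw=np.arctan2(T[1,0],T[0,0]);f=np.array([np.cos(yaw),np.sin(yaw)]);n=np.array([f[1],-f[0]]);o=np.array([.5733,-.1082])
print("\nyaw",yaw,"exp tip,topfront,topback",[proj(d,[np.r_[o+a*f+b*n,z] for b in(-.028,.028)]).round().tolist() for a,z in((.04,.022),(.01,.102),(0,.102))])
need(.578,-.1066,.15,yaw)
E
```

```text
[[290, 129], [249, 225], [275, 167], [281, 166], [284, 204], [272, 240], [273, 257], [367, 254], [368, 239], [356, 205], [355, 170], [336, 161], [279, 164]]
150 220 282; 162 229 338; 174 271 356; 186 266 356; 198 261 356; 210 255 358; 222 251 362; 234 274 366; 246 272 368; 258 0 0; 
yaw 0.312941506781041 exp tip,topfront,topback [[[285.0, 160.0], [361.0, 160.0]], [[275.0, 237.0], [373.0, 237.0]], [[275.0, 253.0], [372.0, 253.0]]]
pos [ 0.5776 -0.1038  0.2425] yaw 0.313 q6 2.656 roll -0.0 units [-0.01  0.07  2.31]
```

Call:
jog_arm --pt "0.8 0.07 0.02 0.5 0" --pt "0.8 0 0 0.7 0" --pt "0.8 0 0 0.7 0" --pt "0.8 0 0 0.6 0" --pt "0.8 0 0 0.4 0" --pt "0.8 0 0 0.16 0" --pt "0.8 0 0 0 0" --pt "0.6 0 0 0 0" --squeeze 30

```text
time: 45.85
position: [0.5775, -0.1048, 0.1208]
eef_rot: [0.988, 0.156, -0.014, 0.002]
wrist_force: [-1.7, -1.9, 17.2]
grip_width: 0.0554
gripper_force: 31.0
```

Call:
jog_arm --pt "0.5 0 0 0 0" --pt "0.5 0 0 0 0" --pt "0.5 0 0 0 0" --pt "0.5 0 0 0 0" --pt "0.5 0 0 0 0" --pt "0.5 0 0 0 0" --pt "0.5 0 0 -0.2 0" --pt "0.5 0 0 -0.2 0"

```text
time: 46.65
position: [0.5773, -0.1046, 0.1364]
eef_rot: [0.988, 0.156, -0.015, 0.002]
wrist_force: [-0.8, 0.0, -1.2]
grip_width: 0.0555
gripper_force: 32.2
```

Call:
jog_arm --pt "0.5 0 0 -0.6 0" --pt "0.5 0 0 -0.7 0" --pt "0.5 0 0 -0.7 0" --pt "0.5 0 0 -0.7 -0.149" --pt "0.5 0 0 0 -0.149" --pt "0.5 0 0 0 -0.149" --pt "0.5 0 0 0 -0.149" --pt "0.5 0 0 0 -0.149"

```text
time: 47.45
position: [0.5805, -0.1037, 0.2446]
eef_rot: [0.862, 0.507, -0.014, -0.003]
wrist_force: [0.2, 0.2, -1.5]
grip_width: 0.0555
gripper_force: 32.4
```

Call:
jog_arm --pt "0.5 0 0 0 -0.149" --pt "0.5 0 0 0 -0.149" --pt "0.5 0 0 0 -0.149" --pt "0.5 0 0 0 -0.149" --pt "0.5 0 0 0 -0.149" --pt "0.5 0 0 0 -0.149" --pt "0.5 0 0 0 -0.149" --pt "0.5 0 0 0 -0.149"

```text
time: 48.25
position: [0.5805, -0.1037, 0.2445]
eef_rot: [0.429, 0.903, -0.01, -0.011]
wrist_force: [0.3, -0.0, -1.4]
grip_width: 0.0558
gripper_force: 32.4
```

Call:
jog_arm --pt "0.5 0 0 0 -0.149" --pt "0.5 0 0 0 -0.149" --pt "0.5 0 0 0 -0.149" --pt "0.5 0 0 0 -0.149" --pt "0.5 0 0 0 -0.149" --pt "0.5 0 0 0 -0.04" --pt "0.5 0 0 0 0" --pt "0.5 0 0 0 0"

```text
time: 49.05
position: [0.5806, -0.1037, 0.2443]
eef_rot: [0.054, 0.998, -0.005, -0.014]
wrist_force: [0.2, -0.3, -2.2]
grip_width: 0.0557
gripper_force: 32.4
```

```bash
python3 st.py; python3 - <<'E'
from ta import *
toolpose(BR); look(BR); need(*(BR-.028*ex),.125,np.pi-.1065)
E
```

```text
t 49.05 p [ 0.5806 -0.1037  0.2443] q [-0.172  0.389  0.052  1.26  -0.013 -0.063] toolz [-0.028 -0.009 -1.   ] yaw 3.033
t 49.05 TCP in bay -0.0383 0.0056 z 0.2443 F [ 0.2 -0.3 -2.2] w 0.0557 32.4
[[376, 202], [256, 212], [262, 272], [225, 383], [239, 425], [402, 419], [415, 382], [377, 269]]
pos [ 0.5806 -0.1037  0.2443] yaw 3.033 q6 -0.063 roll -0.002 units [-0.26 -0.14  2.98]
```

Call:
jog_arm --pt "0.5 -0.2 -0.14 0.5 0" --pt "0.5 0 0 0.7 0" --pt "0.5 0 0 0.7 0" --pt "0.5 0 0 0.6 0" --pt "0.5 0 0 0.35 0" --pt "0.5 0 0 0.1 0" --pt "0.5 0 0 0.05 0" --pt "0.5 0 0 0 0"

```text
time: 49.9
position: [0.585, -0.1112, 0.1245]
eef_rot: [0.054, 0.998, -0.005, -0.013]
wrist_force: [0.4, -0.1, -1.1]
grip_width: 0.0555
gripper_force: 32.3
```

Call:
jog_arm --pt "0.5 0 0 0.03 0" --pt "0.5 0 0 0.03 0" --pt "0.5 0 0 0.02 0" --pt "0.5 0 0 0 0" --pt "0.5 -0.1 0 0 0" --pt "0.5 -0.1 0 0 0" --pt "0.5 -0.1 0 0 0" --pt "0.5 0 0 0 0"

```text
time: 50.7
position: [0.5969, -0.1126, 0.1211]
eef_rot: [0.054, 0.998, -0.005, -0.013]
wrist_force: [-1.7, -0.0, 7.4]
grip_width: 0.0557
gripper_force: 33.1
```

```bash
python3 - <<'E'
from ta import *
toolpose(BR)
E
```

```text
t 50.7 TCP in bay -0.0211 -0.0015 z 0.1211 F [-1.7 -0.   7.4] w 0.0557 33.1
```

Call:
jog_arm --pt "0.5 -0.1 0 0 0" --pt "0.5 -0.1 0 0 0" --pt "0.5 -0.1 0 0 0" --pt "0.5 -0.05 0 0 0" --pt "0.5 0 0 0 0" --pt "0.5 0 0 0 0" --pt "0.5 0 0 0 0" --pt "0.5 0 0 0 0"

```text
time: 51.5
position: [0.6105, -0.1141, 0.1211]
eef_rot: [0.054, 0.998, -0.005, -0.013]
wrist_force: [-2.7, 0.2, 9.9]
grip_width: 0.0553
gripper_force: 33.4
```

Call:
jog_arm --pt "0.5 -0.05 0 0 0" --pt "0.5 -0.05 0 0 0" --pt "0.5 -0.03 0 0 0" --pt "0.5 0 0 0 0" --pt "0.5 0 0 0 0" --pt "0.5 0 0 0 0" --pt "0.5 0 0 0 0" --pt "0.5 0 0 0 0"

```text
time: 52.3
position: [0.6156, -0.1147, 0.1209]
eef_rot: [0.054, 0.998, -0.005, -0.013]
wrist_force: [-3.7, -0.5, 9.5]
grip_width: 0.0557
gripper_force: 33.3
```

```bash
python3 - <<'E'
from ta import *
toolpose(BR); look(BR)
E
```

```text
t 52.3 TCP in bay -0.0023 -0.0016 z 0.1209 F [-3.7 -0.5  9.5] w 0.0557 33.3
[[375, 199], [257, 206], [260, 256], [265, 252], [271, 258], [260, 259], [225, 385], [240, 426], [401, 422], [414, 382], [378, 267]]
```

Call:
jog_arm --pt "0.5 -0.05 0 0 0" --pt "0.5 -0.05 0 0 0" --pt "0.5 0 0 0 0" --pt "0.5 0 0 0 0" --pt "0.5 0 0 0 0" --pt "0.5 0 0 0 0" --pt "0.5 0 0 0 0" --pt "0.5 0 0 0 0"

```text
time: 53.15
position: [0.6177, -0.1149, 0.1206]
eef_rot: [0.054, 0.998, -0.005, -0.015]
wrist_force: [-11.3, 1.6, 15.1]
grip_width: 0.0555
gripper_force: 33.2
```

Call:
jog_arm --pt "0.5 -0.05 0 0 0" --pt "0.5 0 0 0 0" --pt "0.5 0 0 0 0" --pt "0.5 0 0 0 0" --pt "0.5 0 0 0 0" --pt "0.5 0 0 0 0" --pt "0.5 0 0 0 0" --pt "0.5 0 0 0 0"

```text
time: 53.95
position: [0.6181, -0.1149, 0.1205]
eef_rot: [0.054, 0.998, -0.005, -0.017]
wrist_force: [-16.9, 1.5, 20.3]
grip_width: 0.0554
gripper_force: 33.4
```

```bash
python3 - <<'E'
from ta import *
toolpose(BR); look(BR)
E
```

```text
t 53.95 TCP in bay 0.0003 -0.0016 z 0.1205 F [-16.9   1.5  20.3] w 0.0554 33.4
[[377, 197], [257, 202], [261, 263], [225, 384], [240, 427], [400, 424], [414, 382], [378, 263]]
```

Firm contact at 17 N. Easing off slightly, releasing, then checking tile_b against the tray.

Call:
jog_arm --pt "0.5 0.03 0 -0.02 0" --pt "0.6 0 0 0 0" --pt "0.7 0 0 0 0" --pt "0.8 0 0 0 0" --pt "0.8 0 0 0 0" --pt "0.8 0 0 0 0" --pt "0.8 0 0 0 0" --pt "0.8 0 0 0 0"

```text
time: 54.8
position: [0.6204, -0.115, 0.1205]
eef_rot: [0.053, 0.998, -0.005, -0.014]
wrist_force: [-0.0, -0.1, -0.2]
grip_width: 0.0686
gripper_force: 0.0
```

```bash
python3 - <<'E'
from ta import *
toolpose(BR); d=look(BR)
print("expected", [proj(d,[np.r_[BR+a*ex+b*ey,z]  for b in(-.028,.028)]).round().tolist() for a,z in((-.04,.022),(-.01,.102),(0,.102))])
E
```

```text
t 54.8 TCP in bay 0.0025 -0.0015 z 0.1205 F [-0.  -0.1 -0.2] w 0.0686 0.0
[[376, 189], [257, 194], [259, 240], [267, 238], [271, 246], [261, 254], [213, 359], [216, 391], [417, 387], [418, 356], [378, 256]]
expected [[[265.0, 205.0], [390.0, 205.0]], [[227.0, 376.0], [431.0, 377.0]], [[230.0, 406.0], [428.0, 407.0]]]
```

tile_b looks about 5 mm in front of my estimate of the backrest. I rise clear and compare with tile_a and tile_c in the top view.

Call:
jog_arm --pt "0.8 0 0 -0.3 0" --pt "0.8 0 0 -0.9 0" --pt "0.8 0 0 -0.9 0" --pt "0.4 0 0 -0.5 0" --pt "0.2 0.9 0 0 0" --pt "0 0.9 0 0 0" --pt "0 0.7 0 0 0" --pt "0 0 0 0 0"

```text
time: 55.65
position: [0.5207, -0.103, 0.2287]
eef_rot: [0.054, 0.998, -0.005, -0.014]
wrist_force: [-0.3, -0.7, 0.8]
grip_width: 0.0
gripper_force: 0.0
```

```bash
cat > cmp.py <<'E'
from ta import *
for n in("top","wrist","scene"):
    d=grab(n);h=cv2.cvtColor(cv2.GaussianBlur(d["pixels"],(3,3),0),cv2.COLOR_RGB2HSV)
    m=((h[...,0]<=11)&(h[...,1]>150)&(h[...,2]>50)).astype(np.uint8); pc=proj(d,[np.r_[B-.015*ex,.05] for B in(BL,(BL+BR)/2,BR)]); 
    for c in blobs(m,20 if n!="wrist" else 200):
        q=c[:,0].mean(0)
        if n=="wrist" or np.min(np.linalg.norm(pc-q,axis=1))<30: r=cv2.minAreaRect(c); print(n,cv2.contourArea(c),np.round(r[0],1),cv2.approxPolyDP(c,1.5 if n!="wrist" else 4,True)[:,0].tolist())
    print(n,"centres",pc.round(1).tolist())
    cv2.imwrite(f"pics/c_{n}.png",d["pixels"][...,::-1])
E
python3 cmp.py; python3 st.py
```

```text
top 267.0 [318.2 218.4] [[310, 210], [309, 225], [326, 227], [327, 212]]
top 273.5 [284.3 214.2] [[276, 205], [276, 221], [292, 223], [294, 218], [293, 207]]
top centres [[285.5, 214.0], [319.8, 217.9], [354.1, 221.8]]
wrist 9050.5 [586. 353.] [[526, 296], [517, 338], [579, 411], [639, 416], [639, 374], [590, 334], [598, 301]]
wrist 6788.5 [473.7 341.6] [[411, 294], [406, 337], [413, 354], [521, 416], [525, 403], [476, 332], [481, 300]]
wrist 868.5 [318.6 297.7] [[353, 287], [285, 287], [285, 311], [300, 305], [304, 292], [335, 292], [338, 305], [353, 309]]
wrist centres [[581.0, 344.2], [452.7, 344.2], [323.8, 343.8]]
scene 38.5 [311.2 291.2] [[309, 286], [309, 289], [310, 287], [313, 288], [311, 290], [313, 294], [311, 299], [319, 291]]
scene 47.0 [337.6 290.3] [[327, 284], [328, 289], [332, 286], [332, 288], [337, 287], [343, 293], [345, 292], [344, 296], [347, 299], [346, 291], [330, 283]]
scene 25.0 [278.3 272.3] [[283, 270], [278, 268], [279, 271], [277, 272], [276, 270], [274, 275], [282, 273], [280, 272]]
scene centres [[341.4, 299.4], [303.9, 280.4], [269.2, 262.8]]
t 55.8 p [ 0.5247 -0.1036  0.2282] q [-0.189  0.305 -0.118  1.171 -0.014 -0.082] toolz [-0.026 -0.009 -1.   ] yaw 3.034
```

```bash
python3 - <<'E'
from ta import *
d=grab("wrist")
for n,L in dict(a=[(526,296),(598,301)],c=[(411,294),(481,300)],b=[(285,287),(353,287)]).items():
    X=cast(d,L,.022); r=[((x[:2]-BR)@np.c_[ex,ey]).round(4).tolist() for x in X]; print(n,r,"w",np.linalg.norm(X[0]-X[1]).round(4),"yaw",round(float(np.arctan2(r[0][0]-r[1][0],r[1][1]-r[0][1])),3))
h=cv2.cvtColor(cv2.GaussianBlur(d["pixels"],(3,3),0),cv2.COLOR_RGB2HSV)
for u in(430,460,545,580,295,320,345): print(u,[(v,)+tuple(int(k) for k in h[v,u]) for v in range(276,308,3)])
E
```

```text
a [[-0.0387, 0.1586], [-0.0343, 0.2165]] w 0.0581 yaw -0.076
c [[-0.0402, 0.0681], [-0.0351, 0.1236]] w 0.0557 yaw -0.092
b [[-0.0458, -0.0304], [-0.046, 0.0226]] w 0.053 yaw 0.004
430 [(276, 16, 130, 100), (279, 16, 131, 99), (282, 16, 130, 98), (285, 16, 130, 96), (288, 16, 130, 98), (291, 13, 149, 94), (294, 9, 190, 79), (297, 8, 191, 95), (300, 8, 191, 95), (303, 9, 193, 95), (306, 8, 191, 92)]
460 [(276, 18, 119, 229), (279, 18, 120, 229), (282, 18, 121, 226), (285, 18, 124, 223), (288, 18, 121, 226), (291, 16, 131, 177), (294, 9, 192, 81), (297, 9, 192, 170), (300, 9, 190, 223), (303, 9, 192, 217), (306, 10, 192, 218)]
545 [(276, 18, 120, 230), (279, 18, 120, 230), (282, 18, 122, 228), (285, 17, 123, 222), (288, 18, 122, 223), (291, 18, 122, 223), (294, 11, 174, 95), (297, 9, 191, 108), (300, 9, 192, 214), (303, 9, 191, 222), (306, 9, 191, 220)]
580 [(276, 18, 119, 229), (279, 18, 120, 230), (282, 18, 121, 228), (285, 18, 122, 223), (288, 18, 123, 222), (291, 18, 123, 224), (294, 11, 164, 121), (297, 9, 192, 110), (300, 9, 191, 220), (303, 10, 192, 220), (306, 10, 192, 220)]
295 [(276, 18, 120, 227), (279, 18, 120, 227), (282, 17, 124, 218), (285, 9, 189, 89), (288, 9, 192, 158), (291, 10, 190, 220), (294, 10, 191, 223), (297, 9, 192, 214), (300, 9, 190, 221), (303, 10, 191, 227), (306, 9, 167, 78)]
320 [(276, 16, 130, 98), (279, 16, 130, 98), (282, 14, 143, 93), (285, 8, 190, 78), (288, 8, 188, 88), (291, 8, 191, 91), (294, 8, 117, 24), (297, 150, 21, 12), (300, 150, 21, 12), (303, 150, 21, 12), (306, 150, 21, 12)]
345 [(276, 17, 130, 98), (279, 16, 128, 98), (282, 13, 150, 92), (285, 8, 189, 77), (288, 8, 193, 90), (291, 8, 193, 94), (294, 8, 189, 93), (297, 8, 191, 95), (300, 8, 193, 94), (303, 9, 193, 91), (306, 7, 131, 35)]
```

tile_b stands about 6 mm short of the backrest: its foot tip is near -46 mm, against -38 mm for tile_a and tile_c. The tool's tilt made it lean in the grip and it settled forward on release. I regrip it as it now stands (flat) and slide it back.

```bash
python3 - <<'E'
from ta import *
need(*(BR-.004*ex-.003*ey),.2282,np.pi-.1065)
E
```

```text
pos [ 0.5248 -0.1036  0.2278] yaw 3.034 q6 -0.082 roll -0.001 units [-2.24 -0.07 -0.01]
```

Call:
jog_arm --pt "0.8 -0.75 -0.07 0 0" --pt "0.8 -0.75 0 0 0" --pt "0.8 -0.74 0 0 0" --pt "0.8 0 0 0.5 0" --pt "0.8 0 0 0.7 0" --pt "0.8 0 0 0.7 0" --pt "0.8 0 0 0.5 0" --pt "0.8 0 0 0.26 0"

```text
time: 56.65
position: [0.6096, -0.1166, 0.116]
eef_rot: [0.053, 0.998, -0.005, -0.015]
wrist_force: [-0.4, 1.0, -0.2]
grip_width: 0.0686
gripper_force: 0.0
```

Call:
jog_arm --pt "0.8 0 0 0 0" --pt "0.6 0 0 0 0" --pt "0.5 0 0 0 0" --pt "0.5 0 0 0 0" --pt "0.5 0 0 0 0" --pt "0.5 0 0 0 0" --pt "0.5 -0.05 0 0 0" --pt "0.5 -0.05 0 0 0"

```text
time: 57.45
position: [0.6131, -0.1171, 0.1191]
eef_rot: [0.054, 0.998, -0.005, -0.014]
wrist_force: [-3.3, 0.4, 7.7]
grip_width: 0.0556
gripper_force: 33.0
```

```bash
python3 - <<'E'
from ta import *
toolpose(BR); look(BR)
E
```

```text
t 57.45 TCP in bay -0.0044 -0.0043 z 0.1191 F [-3.3  0.4  7.7] w 0.0556 33.0
[[263, 211], [261, 229], [269, 222], [277, 230], [273, 238], [282, 241], [274, 248], [264, 240], [269, 228], [264, 235], [261, 232], [262, 261], [268, 257], [274, 263], [270, 268], [262, 263], [261, 279], [223, 377], [238, 421], [400, 422], [415, 378], [379, 276], [381, 213]]
```

Call:
jog_arm --pt "0.5 -0.05 0 0 0" --pt "0.5 -0.05 0 0 0" --pt "0.5 0 0 0 0" --pt "0.5 0 0 0 0" --pt "0.5 -0.04 0 0 0" --pt "0.5 0 0 0 0" --pt "0.5 0 0 0 0" --pt "0.5 0 0 0 0"

```text
time: 58.3
position: [0.6173, -0.1176, 0.1191]
eef_rot: [0.054, 0.998, -0.005, -0.015]
wrist_force: [-10.2, 1.3, 13.7]
grip_width: 0.0557
gripper_force: 33.4
```

```bash
python3 - <<'E'
from ta import *
toolpose(BR)
E
```

```text
t 58.3 TCP in bay -0.0003 -0.0044 z 0.1191 F [-10.2   1.3  13.7] w 0.0557 33.4
```

Call:
jog_arm --pt "0.5 -0.04 0 0 0" --pt "0.5 0 0 0 0" --pt "0.5 0 0 0 0" --pt "0.65 0 0 0 0" --pt "0.8 0 0 0 0" --pt "0.8 0 0 0 0" --pt "0.8 0 0 0 0" --pt "0.8 0 0 0 0"

```text
time: 59.1
position: [0.6209, -0.1179, 0.118]
eef_rot: [0.053, 0.998, -0.005, -0.014]
wrist_force: [1.0, -0.3, -0.4]
grip_width: 0.0679
gripper_force: 0.0
```

Call:
jog_arm --pt "0.8 0 0 -0.3 0" --pt "0.8 0 0 -0.9 0" --pt "0.8 0 0 -0.9 0" --pt "0.4 0 0 -0.5 0" --pt "0.2 0.9 0 0 0" --pt "0 0.9 0 0 0" --pt "0 0.7 0 0 0" --pt "0 0 0 0 0"

```text
time: 59.9
position: [0.5212, -0.1059, 0.2262]
eef_rot: [0.054, 0.998, -0.005, -0.014]
wrist_force: [0.3, -0.2, 0.1]
grip_width: 0.0004
gripper_force: 0.0
```

```bash
python3 cmp.py|grep wrist; python3 - <<'E'
from ta import *
d=grab("wrist");h=cv2.cvtColor(cv2.GaussianBlur(d["pixels"],(3,3),0),cv2.COLOR_RGB2HSV)
m=((h[...,0]<=11)&(h[...,1]>150)&(h[...,2]>50))
print(bot.state()["time"])
for u in(290,320,350,425,445,465,540,560,580):
    w=np.where(m[260:340,u])[0]; X=cast(d,[(u,260+w.min())],.012)[0]; print(u,260+w.min(),((X[:2]-BR)@np.c_[ex,ey]).round(4))
E
```

```text
wrist 8945.0 [582.7 358.4] [[530, 297], [522, 338], [589, 416], [639, 418], [639, 370], [596, 335], [604, 302], [596, 297]]
wrist 7081.5 [464.8 358.6] [[415, 295], [410, 337], [417, 355], [485, 390], [522, 417], [529, 416], [530, 402], [481, 334], [483, 297]]
wrist 218.5 [293. 302.] [[302, 293], [285, 294], [284, 310], [300, 305]]
wrist 219.0 [345.5 300.5] [[338, 292], [338, 305], [354, 309], [353, 293]]
wrist centres [[587.1, 345.2], [457.7, 345.2], [327.7, 344.8]]
60.1
290 291 [-0.0381 -0.0301]
320 290 [-0.0391 -0.006 ]
350 290 [-0.0392  0.0181]
425 292 [-0.0376  0.0783]
445 293 [-0.0368  0.0944]
465 293 [-0.0368  0.1105]
540 295 [-0.0352  0.1712]
560 295 [-0.0352  0.1875]
580 295 [-0.0352  0.2037]
```

tile_b's front edge is now collinear with tile_c and tile_a (-38.8, -37.0, -35.2 mm). I move the arm away for a last tilt check in the top view.

Call:
jog_arm --pt "0 0.5 0 -0.5 0" --pt "0 0.8 0 -0.5 0" --pt "0 0.8 0 -0.5 0" --pt "0 0.8 0 0 0" --pt "0 0.8 0 0 0" --pt "0 0.5 0 0 0" --pt "0 0 0 0 0" --pt "0 0 0 0 0"

```text
time: 60.9
position: [0.3601, -0.0881, 0.2897]
eef_rot: [0.054, 0.998, -0.005, -0.013]
wrist_force: [0.3, -1.1, 0.3]
grip_width: 0.0001
gripper_force: 0.0
```

```bash
python3 cmp.py|grep -v wrist; python3 - <<'E'
from h import *
d=grab("top");h=cv2.cvtColor(d["pixels"],cv2.COLOR_RGB2HSV);g=np.where((h[...,0]<=11)&(h[...,1]>150),h[...,2],0)
for n,u in(("a",280),("a",288),("c",314),("c",322),("b",348),("b",356)): print(n,u,[int(x) for x in g[200:240,u]])
E
```

```text
top 273.5 [355.5 223.3] [[348, 215], [345, 229], [362, 232], [366, 216]]
top 272.5 [318.2 218.5] [[310, 210], [309, 225], [326, 227], [328, 212]]
top 276.5 [284.3 214.1] [[276, 205], [276, 221], [292, 223], [294, 218], [293, 207]]
top centres [[285.5, 214.0], [319.8, 217.9], [354.1, 221.8]]
scene 96.0 [348.2 305.4] [[345, 292], [344, 294], [346, 295], [341, 300], [347, 303], [347, 309], [350, 311], [347, 313], [347, 320], [355, 309], [349, 306], [348, 292]]
scene 50.0 [333.3 290.4] [[327, 283], [328, 294], [338, 297], [332, 292], [331, 295], [329, 288], [337, 287], [343, 290]]
scene 40.5 [278.  272.5] [[274, 267], [275, 278], [282, 271]]
scene 151.0 [304.7 279.1] [[291, 263], [290, 265], [294, 266], [291, 268], [291, 272], [298, 278], [306, 280], [309, 286], [312, 287], [308, 289], [310, 292], [309, 300], [311, 300], [309, 296], [312, 295], [313, 297], [319, 291], [310, 285], [310, 273], [300, 268], [305, 272], [305, 276], [309, 275], [305, 279], [300, 278], [293, 272], [298, 267]]
scene 31.0 [270.3 257.9] [[269, 252], [265, 260], [272, 264], [270, 262], [272, 261], [270, 259], [271,
[... 424 characters left out ...]
187, 184, 182, 0, 0, 0, 0, 0, 0, 0, 0, 0, 0, 0, 0, 0, 0, 0, 0]
c 314 [0, 0, 0, 0, 0, 0, 0, 0, 0, 0, 184, 172, 144, 108, 84, 92, 120, 157, 177, 182, 185, 185, 183, 182, 186, 185, 182, 0, 0, 0, 0, 0, 0, 0, 0, 0, 0, 0, 0, 0]
c 322 [0, 0, 0, 0, 0, 0, 0, 0, 0, 0, 0, 182, 173, 144, 108, 91, 92, 122, 156, 178, 185, 186, 189, 186, 185, 188, 189, 186, 0, 0, 0, 0, 0, 0, 0, 0, 0, 0, 0, 0]
b 348 [0, 0, 0, 0, 0, 0, 0, 0, 0, 0, 0, 0, 0, 0, 0, 176, 160, 133, 100, 83, 106, 144, 177, 184, 184, 183, 185, 185, 183, 185, 184, 172, 0, 0, 0, 0, 0, 0, 0, 0]
b 356 [0, 0, 0, 0, 0, 0, 0, 0, 0, 0, 0, 0, 0, 0, 0, 188, 181, 161, 141, 120, 95, 109, 152, 180, 187, 186, 184, 185, 186, 187, 185, 177, 0, 0, 0, 0, 0, 0, 0, 0]
```

All three tiles show equal length and lie on one line, with tile_b within about 1 mm of the extrapolated position. All are upright, so I hand in.

```bash
python3 -c "
from workcell import bot
print(bot.sign_off())"
```

```text
the job is handed in; nothing more can be done
None
```

Job handed in at about 61 s, with no verdict returned: tile_a stands in the left bay and tile_b in the right bay, both upright, facing like tile_c and, by my last camera check, back against their rests.

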